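# Hang a second key tag on a sprung key hook

## Task

Take the blue key tag out of the return block and hang it on the key rack's hook in front of the yellow tag that is already there: put its slot over the upturned tip, ease the yellow tag and its spring plate back to make room, then push the blue tag down behind the tip until it sits on the rod, seat it with a light push of about 5 N (always under 10 N), and let go. Work gently: the hook must not be forced, and the yellow tag must stay on the hook. Leave the green tag and everything else on the bench where it is.

Things in the scene. Friction and masses are not known exactly. Their poses are not given: they have to be found in the camera images.
- tag_blue_mid (a point): Half-way up the blue key tag: upright plate 8 mm thick (x), 40 wide (y), 150 tall (z up), 60 g, same front and back. Below this point: slot end at -29 mm, then plate, and a 30 mm key from -45 to -75. Slot right through, 14 wide, 44 tall, from -29 to +15. Above: full width to +25, then a 26 mm wide grip paddle to +75. Stands upright in the block.
- tag_blue_top (a point): Centre of the blue tag's top edge, 75 mm above its mid point, 60 mm above its slot's upper end. Grip the paddle up here across the 8 mm thickness: fingertips lower than 25 mm above the slot would hit the yellow tag or sprung plate at the hook.
- tag_first_mid (a point): On the yellow tag hanging on the hook: 8 mm thick (x), 40 wide (y), same slot and key as the blue one, no paddle. Point is 15 mm below its slot's upper end, 25 mm below its top edge. Pinched between tip and sprung plate with its slot's upper end 1 to 11 mm above the rod, so its height does not tell the rod's; it may slide down to the rod as you work.
- tag_green_mid (a point): Half-way up the green key tag, same shape as the blue one, in the return block's other slot; leave it.
- block: Grey return block fixed to the bench, 34 x 125 x 60 mm (x, y, z), origin at the centre of its underside. The blue and green tags stand in its two slots, 28 mm either side of the centre along y, either way about, their x along the block's x. Plates are 20 mm deep in it, keys 50 mm: lift straight up 60 mm or more to clear.
- rack: Key rack fixed to the bench; origin on the bench at the post's foot, z up; post 172 mm high, clamp on it up to 167 mm. A level round rod, 8 mm diameter, runs from the clamp along -x (y = 0) to an upright tip, also 8 mm thick, axis at x = -100 mm (inner face -96), whose round end is 22 mm above the rod's axis.
- hook_seat_nominal (a point): Point of the rack at x = -92, z = 150 mm: blue tag's centre plane when seated (square to the rod, against the tip's inner face, slot's upper end on the rod). The rod's axis is 0 to 10 mm BELOW this point: the clamp was set by hand and its height is not reported, so find it by touch. hook_seat: the same point on the rod's real axis. The rod yields 1 mm per 10 N.
- follower (a joint): White sprung plate on the rod behind the yellow tag, 30 mm wide, top 22 mm above the rod's axis. Value: m pushed back towards the post; 0 now. Presses outward with 2 N, plus 0.15 N per mm; hard stop at 0.018. A second tag needs 0.008. Its squeeze holds a tag even when too high on the rod: push the tag down against 1 to 4 N of friction until the rod is felt.
- water: Clear water bottle, 60 mm wide, 190 mm tall, free on the bench; origin at the centre of its underside; leave it
- tape: Brown tape roll lying flat, 90 mm wide, 40 mm tall, free on the bench; origin at the centre of its underside; leave it
- vial0: Amber vial, 26 mm wide, 55 mm tall, free on the bench; origin at the centre of its underside; leave it
- vial1: Amber vial like vial0, free on the bench; origin at the centre of its underside; leave it
There are look-alikes about, which are no part of the job. There is more than one size of the part that bears tag_first_mid; the job needs the smallest.

How it is judged:
By the outcome, as a careful person would: the job done as asked, in the order asked, and still so for the second after the job is handed in, with the robot touching nothing.
It also fails if it takes over 48 s, if anything falls off the work surface, if the arm or the gripper's body presses on something with over 40 N, if the wrist force passes 120 N, or if a joint passes its speed limit or range.

## Robot

A 7-joint arm with a two-finger parallel gripper is mounted at the origin on the work surface. World frame = base frame: x ahead of the robot, y to its left, z up, the work surface at z = 0. Lengths are in mm, angles in degrees, forces in N, time in s.
With the tool pointing down it reaches from about 400 to 900 mm from the base axis. Payload 5.6 kg.
Tool frame: the origin (TCP) lies at the very end of the fingers, on their centre line; the grasp point (between the pads) lies 19 mm behind it; z points along the fingers, y is the direction in which the jaws open and shut (so a half turn about z gives the same grasp; the last joint's range is limited). The gripper opens to 92 mm and grips with 3 to 60 N. Pads are 20 mm wide; open, the fingers measure 128 mm over their backs; the gripper's body (75 mm by 189 mm) begins 69 mm behind the grasp point.
Start: joints at [-74.313, 26.786, -0.665, 91.828, 0.344, 61.387, -3.226], TCP at [202.536, 617.648, 180.592] pointing down, gripper open.
Joint ranges: [-144.91, 144.91], [-17.63, 115.5], [-89.93, 88.59], [15.96, 139.68], [-74.01, 254.01], [8.47, 105.57], [-167.45, 167.45]. Speed limits (degrees/s): [147.25, 147.25, 180, 180, 180, 180, 180].

## Interface

Orientations are given as [roll, pitch, yaw] about the fixed x, y, z axes, in that order (R = Rz(yaw) Ry(pitch) Rx(roll)).
In Python, from workcell import manip gives the robot as it stands.
- The arm moves only by the tool step_arm, never from a script. Its argument "steps" is a list of rows, each an object with "gripper": the opening, from 0 (shut) to 1 (fully open); "delta_pos": the shift along the world's x, y, z in mm, a list of three; "rotation": the turn, a rotation vector about the world's x, y, z in rad, a list of three. A call has 1 to 20 rows; each row shifts and turns the pose as measured when the row begins; what a row does not reach is not made up. A row lasts 1/10 s, in which the tool goes at most 50 mm and 8.59 degrees, less where a joint would pass 70% of its speed; a pose out of reach is approached as far as the arm can. A call with a gripper value outside its range is refused whole. The fingers move at their own pace and stop on an object; "force" is the grip in N (left out, the last holds). Time passes only in rows, so rows that do not move let the fingers close. It gives the time, the measured TCP pose, the force and the opening at its end, in the units of the state.
- manip.get_obs(): the state, without advancing time (a new reading comes with each control period).
- manip.snapshot(name): name is "scene" or "top" or "wrist"; returns the picture (384x512x3 uint8, red, green, blue); there is no depth.
- manip.camera_model(name): a dict with "intrinsics" (3x3 intrinsics, pixels), "dist" ([k1, k2, p1, p2, k3] as OpenCV has them; the pictures are not rectified), "extrinsics" (4x4, takes a point from camera to world coordinates); the wrist camera has in their place "tool_from_camera" (4x4, takes a point from camera to tool coordinates, whose origin is the TCP and whose axes are the flange's). Camera axes: x right, y up, looking along -z (the intrinsics and any distortion apply to the point x, -y, -z); pixel columns grow to the right and rows downward; lengths in mm; the calibration is good to about 2 mm. A picture is of the moment at which its call begins: read the wrist's pose just before it. camera_model takes no time and is no camera call.
- manip.hand_in(): hands the job in, once; it reports no verdict.
Trained networks look in the newest picture that a camera, given by its name, has taken for a name from the list of things; names that differ only in an ending like _2 or _b are one class to them, and where a whole thing is asked for, a point or a joint stands for the part that bears it (a point fixed in the world has none). Each returns a list of dicts, best first, with "confidence" (0 to 1); they miss things now and then, are a little off and sometimes report something else, mostly with a low value. They report only what shows in the picture. A call takes as long as a camera call. They do not tell look-alikes from the thing itself.
- manip.silhouettes(camera, thing): "mask" (384x512 bool, what is visible of it).
- manip.spot_point(camera, thing): "xyz" ([x, y, z] in mm, in world coordinates, good to about 4 mm: a listed point, or the origin of a listed thing).
The state is a dict: "clock": time; "joints": joint angles; "qd": joint speeds; "joint_torque": joint torques, N m; "eef_pos": TCP position; "orientation": TCP orientation; "contact_force": force on the tool from outside, world axes, zero at the start; "wrist_torque": the same for the moment, N m; "grip_width": finger opening in mm.
Only numpy, scipy, OpenCV 4.12 (cv2) and the standard library are available. Lean on these libraries where they do the work, as an engineer would, in place of code of your own. Each camera call takes 0.05 s, during which the arm holds its last target.

## Working session

There is one attempt and no reset: what is moved stays moved. The work goes in short steps, Python scripts to look and compute and a tool call to move; the robot and the scene stay as the last step left them, time stands still between calls to the robot, and variables do not carry over. Pictures are saved under pics/ and viewed, and the job is handed in when it is done.

Besides the shell and the picture viewer there is one more tool, called after ">>>" in YAML: its name, and indented under it one key for each argument. step_arm: Moves the arm, as the interface text tells. Its arguments: {"type":"object","properties":{"steps":{"type":"array","items":{"type":"object","properties":{"gripper":{"type":"number"},"delta_pos":{"type":"array","items":{"type":"number"}},"rotation":{"type":"array","items":{"type":"number"}}}}},"force":{"type":"number"}},"required":["steps"]}

```bash
mkdir -p pics; ls; cat > h.py <<'E'
from workcell import manip
import numpy as np, cv2
def snap(c,n):
    im=manip.snapshot(c); cv2.imwrite('pics/'+n+'.png',cv2.cvtColor(im,cv2.COLOR_RGB2BGR)); return im
def st():
    o=manip.get_obs(); print({k:np.round(o[k],2).tolist() for k in ('clock','eef_pos','orientation','contact_force','wrist_torque','grip_width','joints')}); return o
E
python3 - <<'E'
from h import *
st()
snap('scene','s0'); snap('top','t0')
for c in ('scene','top'):
    m=manip.camera_model(c); print(c,np.round(m['intrinsics'],1).tolist(),np.round(m['extrinsics'],3).tolist(),m['dist'])
m=manip.camera_model('wrist');print(m)
E
```

```text
pics
{'clock': 0.0, 'eef_pos': [202.4, 617.01, 179.61], 'orientation': [-179.9, 0.01, 161.84], 'contact_force': [-0.63, 0.0, -0.41], 'wrist_torque': [0.02, -0.03, 0.0], 'grip_width': 91.95, 'joints': [-74.31, 26.84, -0.66, 91.88, 0.34, 61.38, -3.22]}
scene [[354.9, 0.0, 260.5], [0.0, 354.9, 191.4], [0.0, 0.0, 1.0]] [[0.201, -0.659, 0.725, 1179.838], [0.979, 0.15, -0.135, -190.603], [-0.02, 0.737, 0.676, 699.026], [0.0, 0.0, 0.0, 1.0]] [-0.08403428  0.          0.          0.          0.        ]
top [[390.1, 0.0, 251.6], [0.0, 390.1, 192.8], [0.0, 0.0, 1.0]] [[0.002, 0.99, -0.141, 372.774], [-1.0, 0.001, -0.01, -85.006], [-0.01, 0.141, 0.99, 1341.518], [0.0, 0.0, 0.0, 1.0]] [-0.11736725  0.          0.          0.          0.        ]
{'intrinsics': array([[342.52834708,   0.        , 256.63544284],
       [  0.        , 342.52834708, 192.92859908],
       [  0.        ,   0.        ,   1.        ]]), 'dist': array([-0.00713931,  0.        ,  0.        ,  0.        ,  0.        ]), 'tool_from_camera': array([[ 9.85444640e-05,  9.64153251e-01,  2.65345997e-01,
         7.51232907e+01],
       [ 9.99999940e-01, -6.66891996e-06, -3.47148999e-04,
        -8.92969175e-01],
       [-3.32935265e-04,  2.65346015e-01, -9.64153194e-01,
        -2.04057353e+02],
       [ 0.00000000e+00,  0.00000000e+00,  0.00000000e+00,
         1.00000000e+00]])}
```

View pics/s0.png

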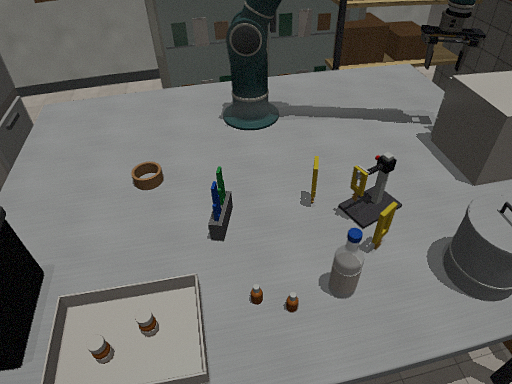

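View pics/t0.png

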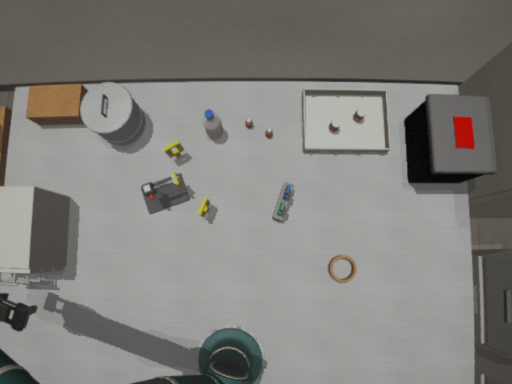

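```bash
python3 - <<'E'
from h import *
for c in ('scene','top'):
  for t in ('tag_blue_mid','tag_blue_top','tag_first_mid','tag_green_mid','block','rack','hook_seat_nominal'):
    for d in manip.spot_point(c,t): print(c,t,round(d['confidence'],2),np.round(d['xyz'],1))
st()
E
```

```text
scene tag_blue_mid 0.57 [ 555.9 -181.5   88.9]
scene tag_blue_top 0.66 [ 553.3 -179.6  158. ]
scene tag_first_mid 0.93 [579.4 165.4 139.9]
scene tag_first_mid 0.74 [504.1  84.6 105.8]
scene tag_first_mid 0.55 [696.9 191.4 105.5]
scene tag_green_mid 0.55 [ 504.2 -167.1   88.5]
scene block 0.81 [ 528.7 -170.8    2.1]
scene rack 0.69 [555.5 249.9  -2.3]
scene hook_seat_nominal 0.97 [586.9 164.6 155.5]
top tag_blue_mid 0.45 [ 554.8 -187.3   86.2]
top tag_blue_top 0.48 [ 561.9 -183.5  158.8]
top tag_first_mid 0.67 [ 551.6 -184.7   84.3]
top tag_first_mid 0.59 [585.3 161.4 137.7]
top tag_first_mid 0.57 [698.1 188.3 105.3]
top tag_first_mid 0.56 [499.9  82.4 103.5]
top tag_green_mid 0.58 [ 502.7 -164.8   83.2]
top block 0.84 [ 534.4 -174.9   -2.8]
top block 0.37 [ 302.6 -382.8    1.3]
top block 0.27 [812.  -61.5   4.4]
top rack 0.81 [558.8 251.7   1.4]
top hook_seat_nominal 0.63 [582.8 166.5 146.3]
{'clock': 0.8, 'eef_pos': [202.54, 617.65, 180.64], 'orientation': [180.0, 0.0, 161.85], 'contact_force': [-0.38, 0.48, 0.37], 'wrist_torque': [0.01, 0.0, 0.02], 'grip_width': 91.86, 'joints': [-74.31, 26.78, -0.66, 91.83, 0.34, 61.39, -3.22]}
```

>>> step_arm:
  steps:
    - {"gripper": 1, "delta_pos": [10, -47, 20]}
    - {"gripper": 1, "delta_pos": [10, -47, 20]}
    - {"gripper": 1, "delta_pos": [10, -47, 20]}
    - {"gripper": 1, "delta_pos": [10, -47, 20]}
    - {"gripper": 1, "delta_pos": [34, -26, 5]}
    - {"gripper": 1, "delta_pos": [34, -26, 5]}
    - {"gripper": 1, "delta_pos": [34, -26, 5]}
    - {"gripper": 1, "delta_pos": [34, -26, 5]}
    - {"gripper": 1, "delta_pos": [34, -26, 5]}
    - {"gripper": 1, "delta_pos": [34, -26, 5]}
    - {"gripper": 1, "delta_pos": [34, -26, 5]}
    - {"gripper": 1, "delta_pos": [34, -26, 5]}
    - {"gripper": 1, "delta_pos": [34, -26, 5]}
    - {"gripper": 1, "delta_pos": [34, -26, 5]}

```text
$.steps[0]: bad value
```

>>> step_arm:
  steps:
    - {"gripper": 1.0, "delta_pos": [10, -47, 20], "rotation": [0, 0, 0]}
    - {"gripper": 1.0, "delta_pos": [10, -47, 20], "rotation": [0, 0, 0]}
    - {"gripper": 1.0, "delta_pos": [10, -47, 20], "rotation": [0, 0, 0]}
    - {"gripper": 1.0, "delta_pos": [10, -47, 20], "rotation": [0, 0, 0]}
    - {"gripper": 1.0, "delta_pos": [34, -26, 5], "rotation": [0, 0, 0]}
    - {"gripper": 1.0, "delta_pos": [34, -26, 5], "rotation": [0, 0, 0]}
    - {"gripper": 1.0, "delta_pos": [34, -26, 5], "rotation": [0, 0, 0]}
    - {"gripper": 1.0, "delta_pos": [34, -26, 5], "rotation": [0, 0, 0]}
    - {"gripper": 1.0, "delta_pos": [34, -26, 5], "rotation": [0, 0, 0]}
    - {"gripper": 1.0, "delta_pos": [34, -26, 5], "rotation": [0, 0, 0]}
    - {"gripper": 1.0, "delta_pos": [34, -26, 5], "rotation": [0, 0, 0]}
    - {"gripper": 1.0, "delta_pos": [34, -26, 5], "rotation": [0, 0, 0]}
    - {"gripper": 1.0, "delta_pos": [34, -26, 5], "rotation": [0, 0, 0]}
    - {"gripper": 1.0, "delta_pos": [34, -26, 5], "rotation": [0, 0, 0]}

```text
clock: 2.2
eef_pos: [586.0, 161.7, 311.8]
orientation: [179.8, 0.1, 162.7]
contact_force: [0.1, 0.7, -0.2]
grip_width: 91.9
```

```bash
python3 - <<'E'
from h import *
st()
im=snap('wrist','w0')
cv2.imwrite('pics/w0z.png',cv2.cvtColor(cv2.resize(im,(768,576),interpolation=cv2.INTER_CUBIC),cv2.COLOR_RGB2BGR))
for t in ('tag_first_mid','rack','hook_seat_nominal'):
    for d in manip.spot_point('wrist',t): print(t,round(d['confidence'],2),np.round(d['xyz'],1))
E
```

```text
{'clock': 2.2, 'eef_pos': [586.0, 161.72, 311.79], 'orientation': [179.77, 0.07, 162.72], 'contact_force': [0.08, 0.67, -0.23], 'wrist_torque': [0.02, -0.02, 0.01], 'grip_width': 91.86, 'joints': [-34.46, 16.92, 20.52, 90.01, -6.25, 74.0, 59.68]}
tag_first_mid 0.77 [589.6 164.5 137.7]
tag_first_mid 0.62 [506.7  77.5 104.7]
tag_first_mid 0.56 [697.7 185.9 107.8]
rack 0.72 [556.5 252.7  -0.8]
hook_seat_nominal 0.77 [585.7 166.3 154.1]
hook_seat_nominal 0.45 [556.5 251.5  -1.4]
```

View pics/w0z.png

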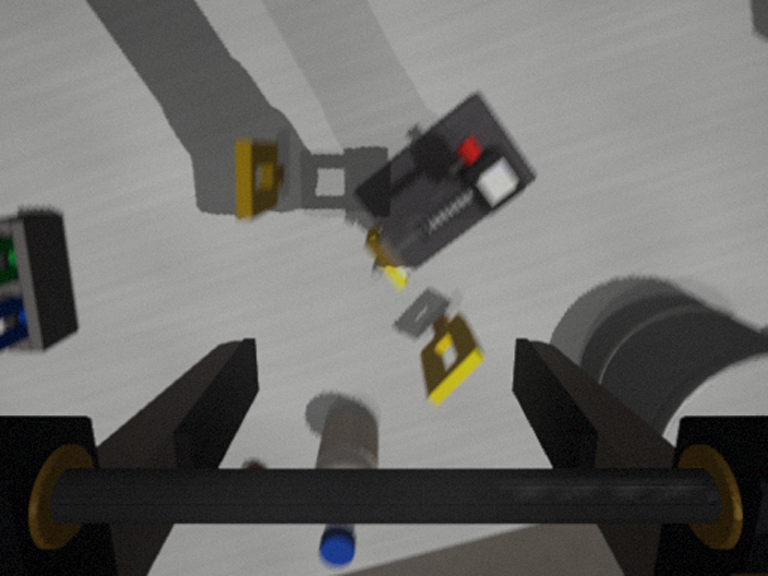

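```bash
python3 - <<'E'
import cv2
im=cv2.imread('pics/w0.png')
c=im[60:220,220:370]; cv2.imwrite('pics/w0c.png',cv2.resize(c,None,fx=5,fy=3.7*5/3.7 if 0 else 5,interpolation=cv2.INTER_CUBIC)[:800])
s=cv2.imread('pics/s0.png')[140:250,320:430]; cv2.imwrite('pics/s0c.png',cv2.resize(s,None,fx=5,fy=5,interpolation=cv2.INTER_CUBIC))
E
```

```text
(no output)
```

View pics/w0c.png

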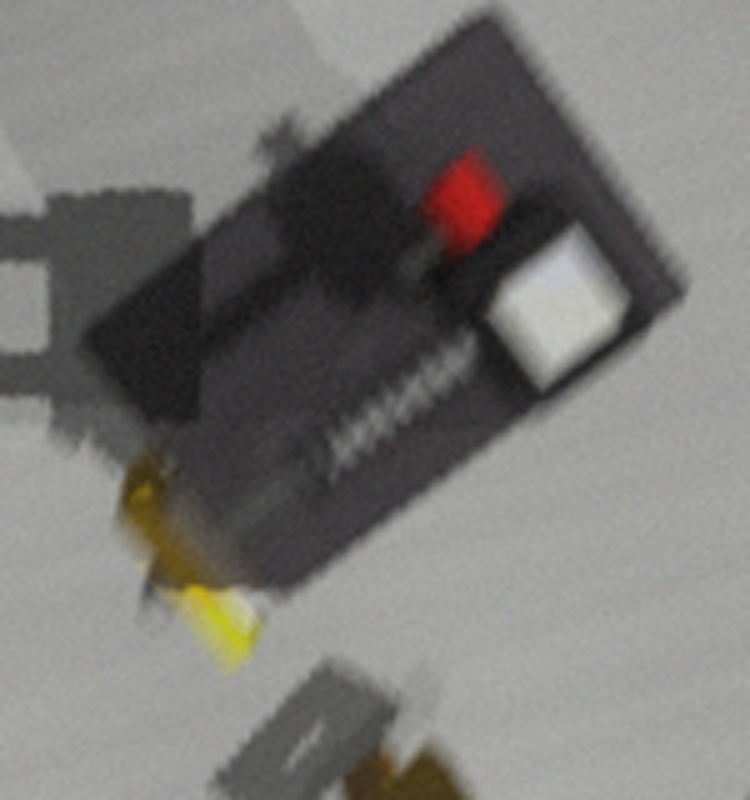

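View pics/s0c.png

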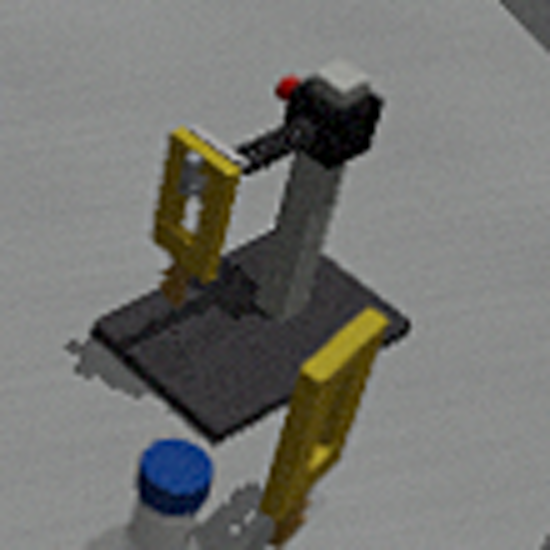

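```bash
cat >> h.py <<'E'
from scipy.spatial.transform import Rotation as Rn
def pose(name,o=None):
    m=manip.camera_model(name)
    if name!='wrist': T=np.array(m['extrinsics'])
    else:
        W=np.eye(4); W[:3,:3]=Rn.from_euler('xyz',o['orientation'],degrees=True).as_matrix(); W[:3,3]=o['eef_pos']
        T=W@np.array(m['tool_from_camera'])
    return m,T
def px2w(uv,z,name,o=None):
    m,T=pose(name,o)
    uv=np.array(uv,float).reshape(-1,1,2)
    n=cv2.undistortPoints(uv,np.array(m['intrinsics']),np.array(m['dist'])).reshape(-1,2)
    d=np.c_[n[:,0],-n[:,1],-np.ones(len(n))]@T[:3,:3].T
    c=T[:3,3]; s=(np.asarray(z,float)-c[2])/d[:,2]
    return c+d*s[:,None]
def w2px(P,name,o=None):
    m,T=pose(name,o)
    q=(np.atleast_2d(P)-T[:3,3])@T[:3,:3]
    q=q*[1,-1,-1]
    return cv2.projectPoints(q.reshape(-1,1,3),np.zeros(3),np.zeros(3),np.array(m['intrinsics']),np.array(m['dist']))[0].reshape(-1,2)
E
python3 - <<'E'
from h import *
o=manip.get_obs()
c=lambda x,y:(x/5+220,y/5+60)
P=px2w([c(560,308),c(470,345),c(335,460),c(495,305),c(575,230),c(630,295),c(545,388)],[172,145,145,172,172,172,172],'wrist',o)
print(P.round(1))
d=P[1]-P[2]; print('rod yaw',np.degrees(np.arctan2(d[1],d[0])))
for a,b in ((3,4),(4,5),(6,5),(3,6)):
    d=P[b]-P[a]; print(np.degrees(np.arctan2(d[1],d[0])),np.linalg.norm(d))
# base plate edges z~? 
B=px2w([c(85,335),c(490,10),c(685,285),c(280,600)],[8]*4,'wrist',o); print(B.round(1))
for a,b in ((0,1),(1,2),(3,2)):
    d=B[b]-B[a]; print(np.degrees(np.arctan2(d[1],d[0])),np.linalg.norm(d))
# top cam, s0 for post top
E
```

```text
[[556.2 248.4 172. ]
 [561.4 233.3 145. ]
 [576.5 199.  145. ]
 [551.8 236.3 172. ]
 [542.6 254.8 172. ]
 [557.9 262.2 172. ]
 [570.5 241.7 172. ]]
rod yaw 113.68116340547071
116.45420462772327 20.652444309914
25.628926123313285 16.935339582433812
121.70367283393966 23.99898226589409
16.11529356547149 19.445028232941347
[[543.  145.5   8. ]
 [492.  280.9   8. ]
 [581.4 315.9   8. ]
 [636.1 177.1   8. ]]
110.59984805208032 144.71307141260928
21.34759124502314 95.9889644096511
111.48880236919516 149.14110377265482
```

>>> step_arm:
  steps:
    - {"gripper": 1.0, "delta_pos": [-4, -44, -2], "rotation": [0, 0, 0]}
    - {"gripper": 1.0, "delta_pos": [-4, -44, -2], "rotation": [0, 0, 0]}
    - {"gripper": 1.0, "delta_pos": [-4, -44, -2], "rotation": [0, 0, 0]}
    - {"gripper": 1.0, "delta_pos": [-4, -44, -2], "rotation": [0, 0, 0]}
    - {"gripper": 1.0, "delta_pos": [-4, -44, -2], "rotation": [0, 0, 0]}
    - {"gripper": 1.0, "delta_pos": [-4, -44, -2], "rotation": [0, 0, 0]}
    - {"gripper": 1.0, "delta_pos": [-4, -44, -2], "rotation": [0, 0, 0]}
    - {"gripper": 1.0, "delta_pos": [-4, -44, -2], "rotation": [0, 0, 0]}
    - {"gripper": 1.0, "delta_pos": [0, 0, -4], "rotation": [0, 0, 0]}

```text
clock: 3.3
eef_pos: [543.5, -181.2, 289.9]
orientation: [179.3, -0.2, 164.4]
contact_force: [0.1, 0.0, 0.1]
grip_width: 92.0
```

```bash
python3 - <<'E'
from h import *
o=st()
im=snap('wrist','w1')
c=im[80:240,150:350]; cv2.imwrite('pics/w1c.png',cv2.cvtColor(cv2.resize(c,None,fx=3.75,fy=3.75,interpolation=cv2.INTER_CUBIC),cv2.COLOR_RGB2BGR))
cv2.imwrite('pics/w1z.png',cv2.cvtColor(im,cv2.COLOR_RGB2BGR))
for t in ('tag_blue_top','tag_blue_mid','block','tag_green_mid'):
    for d in manip.spot_point('wrist',t): print(t,round(d['confidence'],2),np.round(d['xyz'],1))
E
```

```text
{'clock': 3.3, 'eef_pos': [543.53, -181.24, 289.88], 'orientation': [179.3, -0.19, 164.44], 'contact_force': [0.09, 0.0, 0.06], 'wrist_torque': [-0.01, 0.0, -0.03], 'grip_width': 92.01, 'joints': [-9.32, 14.68, 30.57, 96.8, -8.56, 70.95, 97.71]}
tag_blue_top 0.94 [ 555.3 -192.7  161.4]
tag_blue_mid 0.69 [ 549.9 -183.5   85. ]
block 0.56 [ 528.9 -173.7   -0.7]
tag_green_mid 0.65 [ 506.4 -169.3   88.3]
```

View pics/w1z.png

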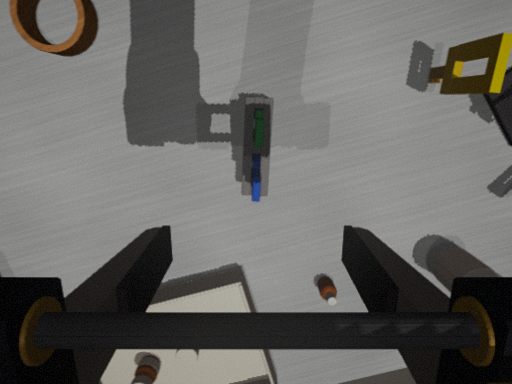

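View pics/w1c.png

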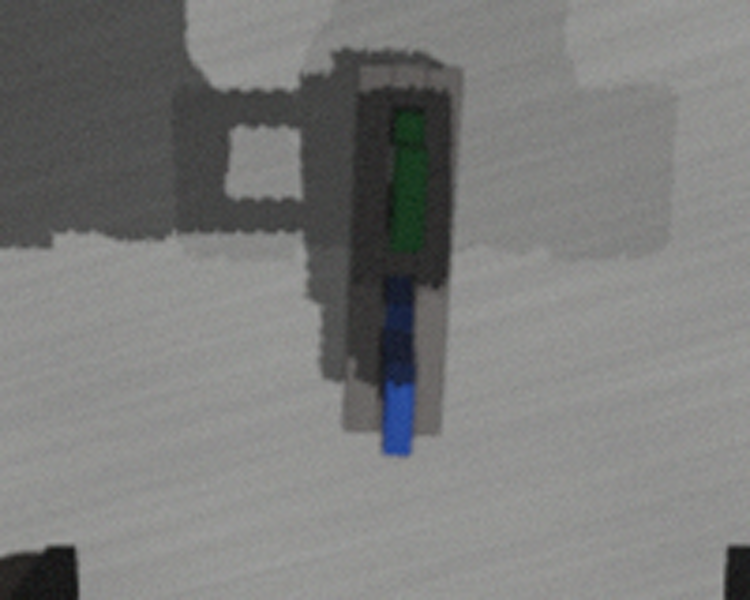

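```bash
python3 - <<'E'
from h import *
o=manip.get_obs()
c=lambda x,y:(x/3.75+150,y/3.75+80)
# block top edges z=60: left (357,90?)->(343,430), right (462,70)->(442,433)
B=px2w([c(343,430),c(442,433),c(462,68),c(360,68)],[60]*4,'wrist',o); print(B.round(1))
print(B.mean(0).round(1))
for a,b in ((0,1),(3,2),(0,3),(1,2)):
    d=B[b]-B[a]; print(np.degrees(np.arctan2(d[1],d[0])),np.linalg.norm(d).round(1))
T=px2w([c(383,455),c(411,455),c(383,330),c(385,382),c(412,382)],[160]*5,'wrist',o);print(T.round(1))
E
```

```text
[[ 585.2 -201.3   60. ]
 [ 595.3 -168.1   60. ]
 [ 477.4 -131.    60. ]
 [ 468.9 -163.2   60. ]]
[ 531.7 -165.9   60. ]
73.06152213262203 34.7
75.11508021144836 33.2
161.86128655374054 122.4
162.56811175821758 123.5
[[ 568.9 -182.7  160. ]
 [ 570.9 -175.3  160. ]
 [ 535.7 -173.7  160. ]
 [ 549.5 -176.9  160. ]
 [ 551.4 -169.9  160. ]]
```

```bash
python3 - <<'E'
from h import *
o=st()
o={'eef_pos':[543.53,-181.24,289.88],'orientation':[179.30,-0.19,164.44]}
c=lambda x,y:(x/3.75+150,y/3.75+80)
B=px2w([c(343,430),c(442,433),c(462,68),c(360,68)],[60]*4,'wrist',o); print(B.mean(0).round(1))
for a,b in ((0,1),(3,2),(0,3),(1,2)):
    d=B[b]-B[a]; print(np.degrees(np.arctan2(d[1],d[0])),np.linalg.norm(d).round(1))
T=px2w([c(383,455),c(411,455),c(383,330),c(385,382),c(412,382)],[160]*5,'wrist',o);print(T.round(1))
o={'eef_pos': [586.0, 161.72, 311.79], 'orientation': [179.77, 0.07, 162.72]}
c=lambda x,y:(x/5+220,y/5+60)
P=px2w([c(560,308),c(470,345),c(335,460),c(495,305),c(575,230),c(630,295),c(545,388)],[172,145,145,172,172,172,172],'wrist',o)
print(P.round(1))
B=px2w([c(85,335),c(490,10),c(685,285),c(280,600)],[8]*4,'wrist',o); print(B.round(1))
for a,b in ((0,1),(1,2),(3,2)):
    d=B[b]-B[a]; print(np.degrees(np.arctan2(d[1],d[0])),np.linalg.norm(d))
im=manip.snapshot('wrist')
o=st()
E
```

```text
{'clock': 3.55, 'eef_pos': [545.89, -173.07, 289.28], 'orientation': [179.13, -0.28, 165.1], 'contact_force': [0.03, -0.75, 0.04], 'wrist_torque': [0.02, 0.07, -0.02], 'grip_width': 91.64, 'joints': [-9.71, 14.71, 30.15, 96.78, -8.65, 70.99, 97.6]}
[ 529.7 -174.7   60. ]
72.44476940973625 34.8
74.45029074444236 33.3
161.1958397632839 122.6
161.91025981319515 123.7
[[ 566.7 -191.6  160. ]
 [ 568.8 -184.3  160. ]
 [ 533.6 -182.2  160. ]
 [ 547.3 -185.6  160. ]
 [ 549.3 -178.6  160. ]]
[[557.2 248.3 172. ]
 [562.4 233.2 145. ]
 [577.6 198.8 145. ]
 [552.8 236.2 172. ]
 [543.5 254.7 172. ]
 [558.8 262.1 172. ]
 [571.5 241.7 172. ]]
[[544.3 145.2   8. ]
 [492.9 280.8   8. ]
 [582.4 316.    8. ]
 [637.5 177.1   8. ]]
110.74811217011198 144.95480761484194
21.509674305534745 96.17667318149505
111.63542345953991 149.4245718486325
{'clock': 3.6, 'eef_pos': [545.95, -173.34, 289.35], 'orientation': [179.14, -0.27, 165.09], 'contact_force': [0.21, 0.27, 0.06], 'wrist_torque': [-0.06, 0.0, -0.0], 'grip_width': 92.14, 'joints': [-9.71, 14.71, 30.17, 96.77, -8.64, 70.98, 97.61]}
```

```bash
cat >> h.py <<'E'
def go(p,rpy,n=1):
    o=manip.get_obs()
    d=np.array(p)-o['eef_pos']
    r=(Rn.from_euler('xyz',rpy,degrees=True)*Rn.from_euler('xyz',o['orientation'],degrees=True).inv()).as_rotvec()
    print('t',round(o['clock'],2),'at',np.round(o['eef_pos'],1),np.round(o['orientation'],2),'F',np.round(o['contact_force'],1),'d',np.round(d,1),'r',np.round(r,4),'/n',np.round(d/n,1),np.round(r/n,4),'w',round(o['grip_width'],1))
E
python3 -c "
from h import *
go([555.9,-183.7,200],[180,0,161.7],3)"
```

```text
t 3.6 at [ 546.  -173.3  289.3] [179.14  -0.27 165.09] F [0.2 0.3 0.1] d [  9.9 -10.4 -89.3] r [-0.0157 -0.0002 -0.0592] /n [  3.3  -3.5 -29.8] [-0.0052 -0.0001 -0.0197] w 92.1
```

>>> step_arm:
  steps:
    - {"gripper": 1.0, "delta_pos": [3.3, -3.5, -30], "rotation": [-0.005, 0, -0.02]}
    - {"gripper": 1.0, "delta_pos": [3.3, -3.5, -30], "rotation": [-0.005, 0, -0.02]}
    - {"gripper": 1.0, "delta_pos": [3.3, -3.5, -25], "rotation": [-0.005, 0, -0.02]}
    - {"gripper": 1.0, "delta_pos": [0, 0, 0], "rotation": [0, 0, 0]}

```text
clock: 4.0
eef_pos: [559.1, -177.1, 203.8]
orientation: [179.8, 0.2, 162.2]
contact_force: [-0.1, 0.6, 0.3]
grip_width: 92.0
```

```bash
python3 - <<'E'
from h import *
go([555.9,-183.7,127],[180,0,161.7],4)
o=manip.get_obs()
im=snap('wrist','w2')
c=im[100:260,170:370]; cv2.imwrite('pics/w2c.png',cv2.cvtColor(cv2.resize(c,None,fx=3.75,fy=3.75,interpolation=cv2.INTER_CUBIC),cv2.COLOR_RGB2BGR))
np.save('o2.npy',np.r_[o['eef_pos'],o['orientation']])
E
```

```text
t 4.0 at [ 559.1 -177.1  203.8] [179.83   0.24 162.19] F [-0.1  0.6  0.3] d [ -3.2  -6.6 -76.8] r [-0.0016  0.0049 -0.0085] /n [ -0.8  -1.6 -19.2] [-0.0004  0.0012 -0.0021] w 92.0
```

View pics/w2c.png

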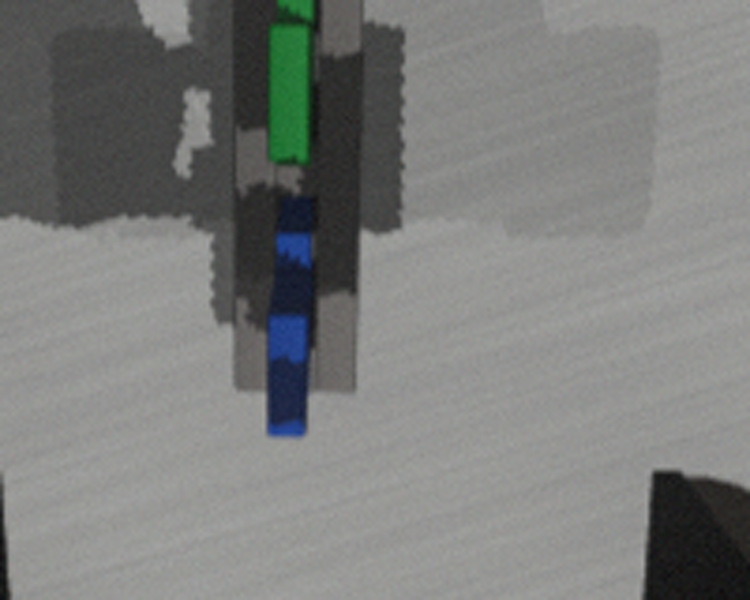

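```bash
python3 - <<'E'
from h import *
a=np.load('o2.npy'); o={'eef_pos':a[:3],'orientation':a[3:]}
c=lambda x,y:(x/3.75+170,y/3.75+100)
T=px2w([c(267,435),c(305,435),c(270,313),c(308,313),c(235,390),c(355,392)],[160]*4+[60]*2,'wrist',o);print(T.round(1),T[:4].mean(0))
d=T[0]-T[2];print(np.linalg.norm(d),np.degrees(np.arctan2(d[1],d[0])),np.linalg.norm(T[1]-T[0]))
T0=T[:4].mean(0)
go([T0[0],T0[1],127],[180,0,161.7],4)
E
```

```text
[[ 566.3 -192.5  160. ]
 [ 568.7 -185.1  160. ]
 [ 542.2 -183.8  160. ]
 [ 544.5 -176.6  160. ]
 [ 583.  -211.9   60. ]
 [ 594.  -179.7   60. ]] [ 555.38800651 -184.52389258  160.        ]
25.649752445528037 -19.831731324801524 7.748619331224161
t 4.05 at [ 560.1 -177.3  205.6] [179.79   0.39 162.22] F [ 0.2  0.  -0.8] d [ -4.7  -7.2 -78.6] r [-0.0013  0.0076 -0.0091] /n [ -1.2  -1.8 -19.7] [-0.0003  0.0019 -0.0023] w 91.7
```

>>> step_arm:
  steps:
    - {"gripper": 1.0, "delta_pos": [-4.7, -7.2, -15], "rotation": [-0.001, 0.007, -0.02]}
    - {"gripper": 1.0, "delta_pos": [0, 0, -20], "rotation": [0, 0, 0]}
    - {"gripper": 1.0, "delta_pos": [0, 0, -15], "rotation": [0, 0, 0]}
    - {"gripper": 1.0, "delta_pos": [0, 0, 0], "rotation": [0, 0, 0]}

```text
clock: 4.45
eef_pos: [557.7, -184.7, 157.9]
orientation: [179.9, 0.4, 161.1]
contact_force: [-0.5, 0.2, -0.4]
grip_width: 92.0
```

```bash
python3 - <<'E'
from h import *
go([555.4,-184.5,127],[180,0,161],2)
E
```

```text
t 4.45 at [ 557.7 -184.7  157.9] [179.89   0.42 161.12] F [-0.5  0.2 -0.4] d [ -2.3   0.2 -30.9] r [ 0.0006  0.0076 -0.0022] /n [ -1.2   0.1 -15.4] [ 0.0003  0.0038 -0.0011] w 92.0
```

>>> step_arm:
  steps:
    - {"gripper": 0.5, "delta_pos": [-2.3, 0, -15], "rotation": [0, 0.007, -0.002]}
    - {"gripper": 0.5, "delta_pos": [0, 0, -14], "rotation": [0, 0, 0]}
    - {"gripper": 0.4, "delta_pos": [0, 0, 0], "rotation": [0, 0, 0]}

```text
clock: 4.75
eef_pos: [556.3, -185.3, 128.8]
orientation: [180.0, 0.2, 161.0]
contact_force: [0.2, 0.7, 0.3]
grip_width: 70.3
```

```bash
python3 - <<'E'
from h import *
go([555.4,-184.5,127],[180,0,161],1)
E
```

```text
t 4.75 at [ 556.3 -185.3  128.8] [180.     0.21 160.98] F [0.2 0.7 0.3] d [-0.9  0.8 -1.8] r [0.0011 0.0034 0.0003] /n [-0.9  0.8 -1.8] [0.0011 0.0034 0.0003] w 70.3
```

>>> step_arm:
  force: 25
  steps:
    - {"gripper": 0.2, "delta_pos": [-0.9, 0.8, -1.8], "rotation": [0.001, 0.003, 0]}
    - {"gripper": 0.2, "delta_pos": [0, 0, 0], "rotation": [0, 0, 0]}
    - {"gripper": 0.2, "delta_pos": [0, 0, 0], "rotation": [0, 0, 0]}
    - {"gripper": 0.2, "delta_pos": [0, 0, 0], "rotation": [0, 0, 0]}

```text
clock: 5.15
eef_pos: [556.0, -184.8, 127.7]
orientation: [180.0, 0.1, 161.0]
contact_force: [0.7, -0.2, 0.8]
grip_width: 38.1
```

```bash
python3 - <<'E'
from h import *
go([555.4,-184.5,127],[180,0,161],1)
E
```

```text
t 5.15 at [ 556.  -184.8  127.7] [1.7999e+02 9.0000e-02 1.6097e+02] F [ 0.7 -0.2  0.8] d [-0.6  0.3 -0.7] r [0.0004 0.0015 0.0005] /n [-0.6  0.3 -0.7] [0.0004 0.0015 0.0005] w 38.1
```

>>> step_arm:
  force: 25
  steps:
    - {"gripper": 0.0, "delta_pos": [-0.6, 0.3, -0.7], "rotation": [0, 0.001, 0]}
    - {"gripper": 0.0, "delta_pos": [0, 0, 0], "rotation": [0, 0, 0]}
    - {"gripper": 0.0, "delta_pos": [0, 0, 0], "rotation": [0, 0, 0]}
    - {"gripper": 0.0, "delta_pos": [0, 0, 0], "rotation": [0, 0, 0]}
    - {"gripper": 0.0, "delta_pos": [0, 0, 0], "rotation": [0, 0, 0]}
    - {"gripper": 0.0, "delta_pos": [0, 0, 0], "rotation": [0, 0, 0]}

```text
clock: 5.75
eef_pos: [555.9, -184.6, 127.7]
orientation: [180.0, 0.1, 161.0]
contact_force: [-0.0, -0.1, 0.3]
grip_width: 0.2
```

```bash
python3 - <<'E'
from h import *
st()
E
```

```text
{'clock': 5.75, 'eef_pos': [555.91, -184.59, 127.73], 'orientation': [179.99, 0.12, 160.97], 'contact_force': [-0.01, -0.08, 0.27], 'wrist_torque': [-0.01, -0.01, -0.07], 'grip_width': 0.19, 'joints': [-6.83, 25.39, 28.35, 105.45, -14.84, 52.7, 99.23]}
```

```bash
python3 - <<'E'
from h import *
im=snap('wrist','w3'); snap('scene','s3')
s=cv2.imread('pics/s3.png')[130:260,150:300]; cv2.imwrite('pics/s3c.png',cv2.resize(s,None,fx=4.6,fy=4.6,interpolation=cv2.INTER_CUBIC))
E
```

```text
(no output)
```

View pics/w3.png

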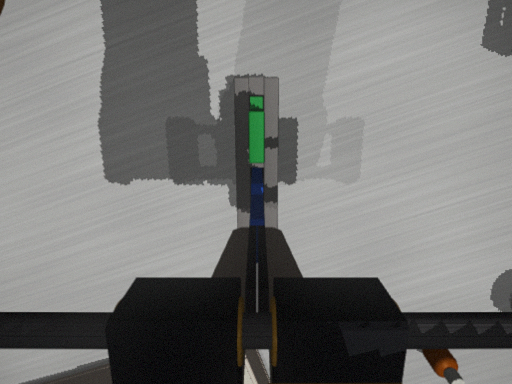

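View pics/s3c.png

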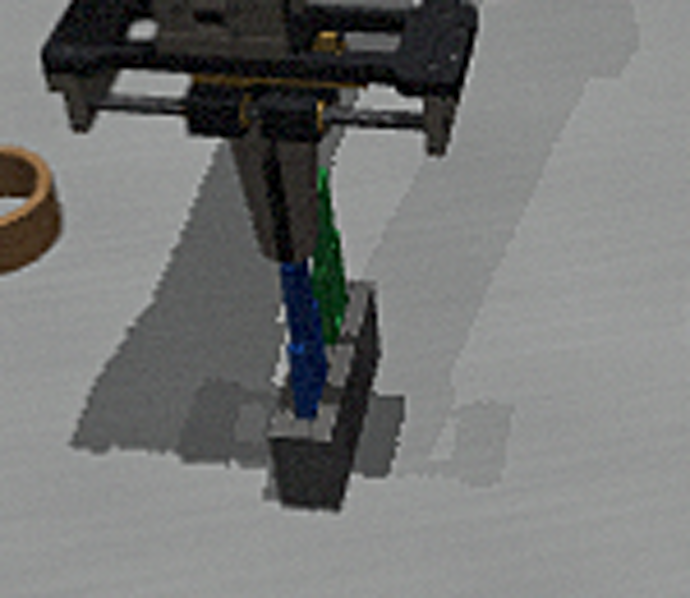

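```bash
python3 - <<'E'
from h import *
o=st()
e=np.array([0.949,-0.316,0]);
for z in (160,110,85,60):
  w=13 if z>110 else 20
  c=np.array([555.4,-184.5,z]); print(z,w2px([c-e*w,c,c+e*w],'wrist',o).round(0).tolist())
  print('scene',w2px([c-e*w,c,c+e*w],'scene').round(0).tolist())
print(w2px(np.array([o['eef_pos']]),'wrist',o),w2px(np.array([o['eef_pos']]),'scene',o))
E
python3 - <<'E'
import cv2
s=cv2.imread('pics/w3.png')[150:350,190:330]; cv2.imwrite('pics/w3c.png',cv2.resize(s,None,fx=3.9,fy=3,interpolation=cv2.INTER_CUBIC))
E
```

```text
{'clock': 5.85, 'eef_pos': [555.92, -184.58, 127.74], 'orientation': [179.99, 0.12, 160.98], 'contact_force': [0.09, 0.17, -0.01], 'wrist_torque': [-0.01, 0.02, -0.02], 'grip_width': 0.69, 'joints': [-6.83, 25.39, 28.35, 105.45, -14.84, 52.69, 99.23]}
160 [[258.0, 219.0], [258.0, 242.0], [258.0, 263.0]]
scene [[214.0, 181.0], [213.0, 185.0], [212.0, 189.0]]
110 [[257.0, 184.0], [258.0, 212.0], [258.0, 239.0]]
scene [[217.0, 195.0], [216.0, 200.0], [214.0, 206.0]]
85 [[257.0, 175.0], [258.0, 201.0], [258.0, 226.0]]
scene [[218.0, 202.0], [217.0, 208.0], [215.0, 214.0]]
60 [[257.0, 169.0], [257.0, 193.0], [258.0, 216.0]]
scene [[219.0, 209.0], [218.0, 215.0], [216.0, 221.0]]
[[257.94137718 221.81154229]] [[214.76863368 195.18423237]]
```

View pics/w3c.png

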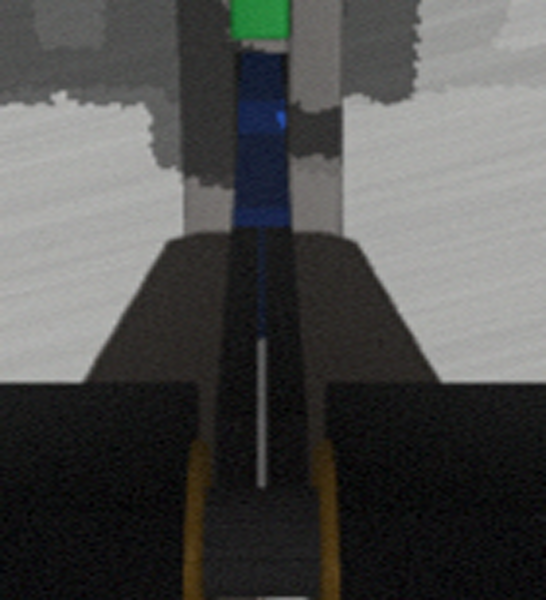

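>>> step_arm:
  steps:
    - {"gripper": 0.0, "delta_pos": [0, 0, 5], "rotation": [0, 0, 0]}
    - {"gripper": 0.0, "delta_pos": [0, 0, 8], "rotation": [0, 0, 0]}
    - {"gripper": 0.0, "delta_pos": [0, 0, 8], "rotation": [0, 0, 0]}
    - {"gripper": 0.0, "delta_pos": [0, 0, 0], "rotation": [0, 0, 0]}

```text
clock: 6.25
eef_pos: [556.1, -184.8, 150.9]
orientation: [180.0, 0.1, 161.0]
contact_force: [0.7, -0.3, 0.7]
grip_width: 0.3
```

```bash
python3 - <<'E'
from h import *
o=st()
im=snap('wrist','w4'); snap('scene','s4')
s=cv2.imread('pics/s4.png')[130:260,150:300]; cv2.imwrite('pics/s4c.png',cv2.resize(s,None,fx=4.6,fy=4.6,interpolation=cv2.INTER_CUBIC))
E
```

```text
{'clock': 6.25, 'eef_pos': [556.11, -184.82, 150.86], 'orientation': [180.0, 0.15, 160.96], 'contact_force': [0.75, -0.28, 0.73], 'wrist_torque': [-0.06, -0.01, 0.04], 'grip_width': 0.28, 'joints': [-7.43, 23.75, 29.01, 104.38, -13.76, 55.21, 98.37]}
```

View pics/s4c.png

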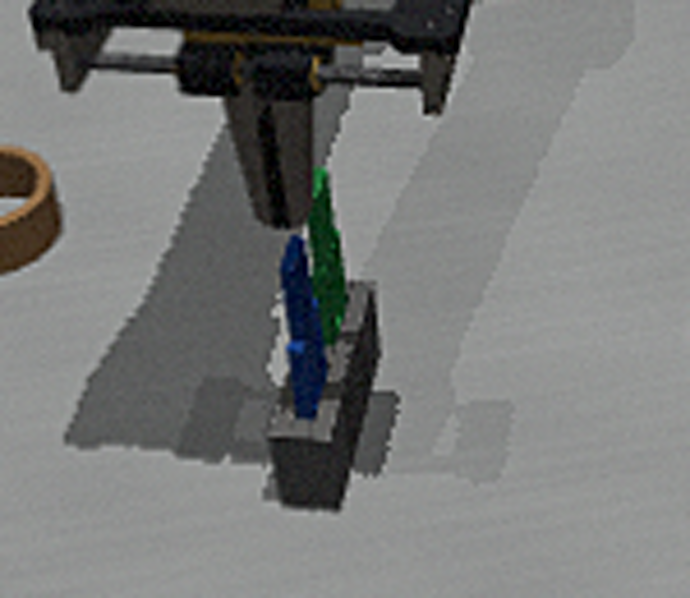

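View pics/w4.png

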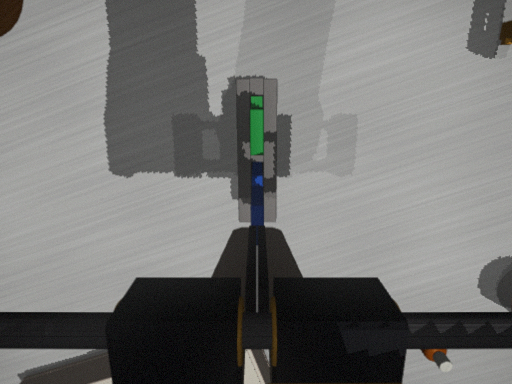

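```bash
python3 - <<'E'
from h import *
m=manip.camera_model('wrist');T=np.array(m['tool_from_camera'])
def tp(P):
    q=(np.atleast_2d(P)-T[:3,3])@T[:3,:3]*[1,-1,-1]
    return cv2.projectPoints(q.reshape(-1,1,3),np.zeros(3),np.zeros(3),np.array(m['intrinsics']),np.array(m['dist']))[0].reshape(-1,2)
for x in (10,0,-10):
  for z in (0,-10,-20,-30,-40): print(x,z,tp([[x,0,z],[x,10,z],[x,46,z]]).round(0).tolist())
print(px2w([(212,187)],127.7,'scene'),px2w([(212,187)],155,'scene'),px2w([(211,179.6)],151,'scene'),px2w([(211,179.6)],176,'scene'))
E
```

```text
10 0 [[258.0, 207.0], [274.0, 207.0], [332.0, 207.0]]
10 -10 [[258.0, 212.0], [275.0, 212.0], [335.0, 212.0]]
10 -20 [[258.0, 217.0], [276.0, 217.0], [339.0, 217.0]]
10 -30 [[258.0, 224.0], [277.0, 224.0], [343.0, 224.0]]
10 -40 [[258.0, 230.0], [278.0, 230.0], [348.0, 230.0]]
0 0 [[258.0, 222.0], [274.0, 222.0], [331.0, 222.0]]
0 -10 [[258.0, 228.0], [275.0, 228.0], [334.0, 228.0]]
0 -20 [[258.0, 234.0], [275.0, 234.0], [338.0, 234.0]]
0 -30 [[258.0, 241.0], [276.0, 241.0], [342.0, 241.0]]
0 -40 [[258.0, 248.0], [277.0, 248.0], [347.0, 248.0]]
-10 0 [[258.0, 237.0], [274.0, 237.0], [330.0, 236.0]]
-10 -10 [[258.0, 243.0], [274.0, 243.0], [333.0, 243.0]]
-10 -20 [[258.0, 250.0], [275.0, 250.0], [337.0, 250.0]]
-10 -30 [[258.0, 257.0], [276.0, 257.0], [341.0, 257.0]]
-10 -40 [[258.0, 266.0], [277.0, 266.0], [345.0, 266.0]]
[[ 525.28191238 -188.04440051  127.7       ]] [[ 556.55894524 -188.16665986  155.        ]] [[ 524.89487027 -187.79441374  151.        ]] [[ 554.77224658 -187.9225369   176.        ]]
```

>>> step_arm:
  steps:
    - {"gripper": 0.4, "delta_pos": [-0.6, 0.2, -4], "rotation": [0, 0.002, 0]}
    - {"gripper": 0.4, "delta_pos": [0, 0, 0], "rotation": [0, 0, 0]}
    - {"gripper": 0.4, "delta_pos": [0, 0, 0], "rotation": [0, 0, 0]}
    - {"gripper": 0.4, "delta_pos": [0, 0, 0], "rotation": [0, 0, 0]}
    - {"gripper": 0.4, "delta_pos": [0, 0, -10], "rotation": [0, 0, 0]}
    - {"gripper": 0.4, "delta_pos": [0, 0, -12], "rotation": [0, 0, 0]}
    - {"gripper": 0.4, "delta_pos": [0, 0, -12], "rotation": [0, 0, 0]}
    - {"gripper": 0.4, "delta_pos": [0, 0, -6], "rotation": [0, 0, 0]}
    - {"gripper": 0.4, "delta_pos": [0, 0, 0], "rotation": [0, 0, 0]}

```text
clock: 7.25
eef_pos: [553.0, -183.6, 99.7]
orientation: [-179.9, -0.3, 161.0]
contact_force: [0.4, -0.3, -0.2]
grip_width: 36.6
```

```bash
python3 - <<'E'
from h import *
go([555.4,-184.5,96],[180,0,161],1)
snap('scene','s5')
s=cv2.imread('pics/s5.png')[130:260,150:300]; cv2.imwrite('pics/s5c.png',cv2.resize(s,None,fx=4.6,fy=4.6,interpolation=cv2.INTER_CUBIC))
E
```

```text
t 7.25 at [ 553.  -183.6   99.7] [-179.92   -0.3   160.98] F [ 0.4 -0.3 -0.2] d [ 2.4 -0.9 -3.7] r [-0.0004 -0.0053  0.0004] /n [ 2.4 -0.9 -3.7] [-0.0004 -0.0053  0.0004] w 36.6
```

View pics/s5c.png

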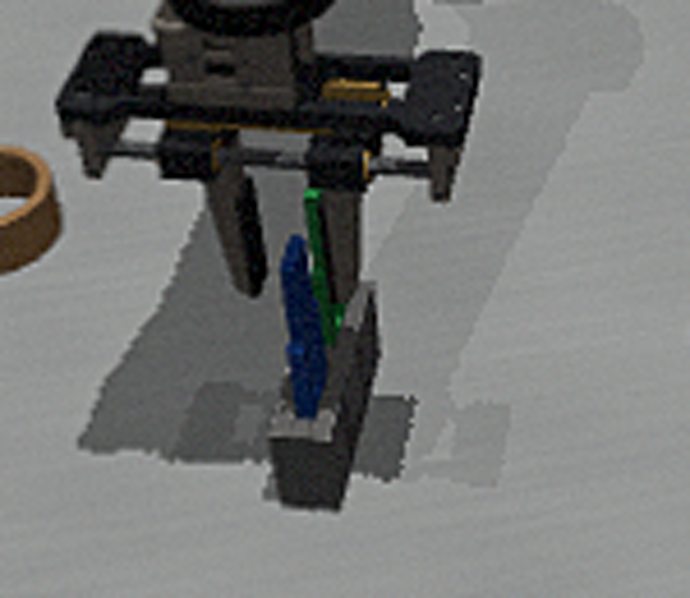

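```bash
python3 - <<'E'
from h import *
o=manip.get_obs()
R=Rn.from_euler('xyz',o['orientation'],degrees=True).as_matrix()
for dx,dz in ((0,-34),(30,0),(0,0)):
  P=[o['eef_pos']+R@np.array([dx+e,s,dz]) for s in (18,22,-18,-22) for e in (-10,10)]
  q=(w2px(P,'scene')-[150,130])*4.6; print(dx,dz,q.round(0).tolist())
im=snap('wrist','w5')
E
```

```text
0 -34 [[328.0, 303.0], [336.0, 277.0], [336.0, 304.0], [344.0, 277.0], [259.0, 298.0], [268.0, 272.0], [251.0, 297.0], [261.0, 271.0]]
30 0 [[346.0, 311.0], [353.0, 286.0], [353.0, 312.0], [360.0, 286.0], [280.0, 306.0], [289.0, 281.0], [273.0, 305.0], [281.0, 280.0]]
0 0 [[334.0, 351.0], [342.0, 324.0], [342.0, 351.0], [349.0, 325.0], [267.0, 345.0], [276.0, 319.0], [260.0, 345.0], [269.0, 318.0]]
```

View pics/w5.png

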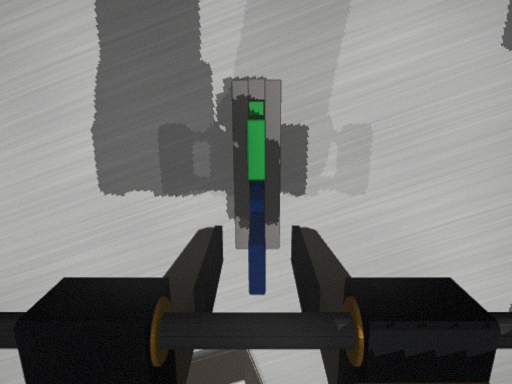

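>>> step_arm:
  force: 25
  steps:
    - {"gripper": 0.2, "delta_pos": [2.4, -0.9, -3.7], "rotation": [0, -0.005, 0]}
    - {"gripper": 0.0, "delta_pos": [0, 0, 0], "rotation": [0, 0, 0]}
    - {"gripper": 0.0, "delta_pos": [0, 0, 0], "rotation": [0, 0, 0]}
    - {"gripper": 0.0, "delta_pos": [0, 0, 0], "rotation": [0, 0, 0]}
    - {"gripper": 0.0, "delta_pos": [0, 0, 0], "rotation": [0, 0, 0]}
    - {"gripper": 0.0, "delta_pos": [0, 0, 0], "rotation": [0, 0, 0]}

```text
clock: 7.95
eef_pos: [557.5, -185.2, 98.2]
orientation: [179.9, 0.3, 161.0]
contact_force: [0.4, -0.5, -0.4]
grip_width: 7.6
```

```bash
python3 - <<'E'
from h import *
go([555.4,-184.5,96],[180,0,161],1)
st()
E
```

```text
t 7.95 at [ 557.5 -185.2   98.2] [179.93   0.26 160.98] F [ 0.4 -0.5 -0.4] d [-2.1  0.7 -2.2] r [0.0004 0.0046 0.0004] /n [-2.1  0.7 -2.2] [0.0004 0.0046 0.0004] w 7.6
{'clock': 7.95, 'eef_pos': [557.47, -185.17, 98.22], 'orientation': [179.93, 0.26, 160.98], 'contact_force': [0.4, -0.51, -0.41], 'wrist_torque': [-0.02, -0.07, -0.06], 'grip_width': 7.64, 'joints': [-5.9, 27.69, 27.37, 106.51, -16.42, 49.43, 100.5]}
```

>>> step_arm:
  steps:
    - {"gripper": 0.0, "delta_pos": [0, 0, 5], "rotation": [0, 0, 0]}
    - {"gripper": 0.0, "delta_pos": [0, 0, 12], "rotation": [0, 0, 0]}
    - {"gripper": 0.0, "delta_pos": [0, 0, 15], "rotation": [0, 0, 0]}
    - {"gripper": 0.0, "delta_pos": [0, 0, 15], "rotation": [0, 0, 0]}
    - {"gripper": 0.0, "delta_pos": [0, 0, 15], "rotation": [0, 0, 0]}
    - {"gripper": 0.0, "delta_pos": [0, 0, 15], "rotation": [0, 0, 0]}
    - {"gripper": 0.0, "delta_pos": [0, 0, 20], "rotation": [0, 0, 0]}

```text
clock: 8.65
eef_pos: [556.4, -185.3, 203.0]
orientation: [179.9, 0.2, 160.9]
contact_force: [0.2, 0.5, 0.1]
grip_width: 8.0
```

```bash
python3 - <<'E'
from h import *
st()
snap('scene','s6')
s=cv2.imread('pics/s6.png')[110:260,140:320]; cv2.imwrite('pics/s6c.png',cv2.resize(s,None,fx=4,fy=4,interpolation=cv2.INTER_CUBIC))
E
```

```text
{'clock': 8.65, 'eef_pos': [556.4, -185.3, 202.97], 'orientation': [179.95, 0.22, 160.93], 'contact_force': [0.23, 0.48, 0.06], 'wrist_torque': [0.03, 0.02, -0.02], 'grip_width': 7.96, 'joints': [-8.56, 20.38, 30.21, 101.54, -11.63, 60.95, 96.66]}
```

View pics/s6c.png

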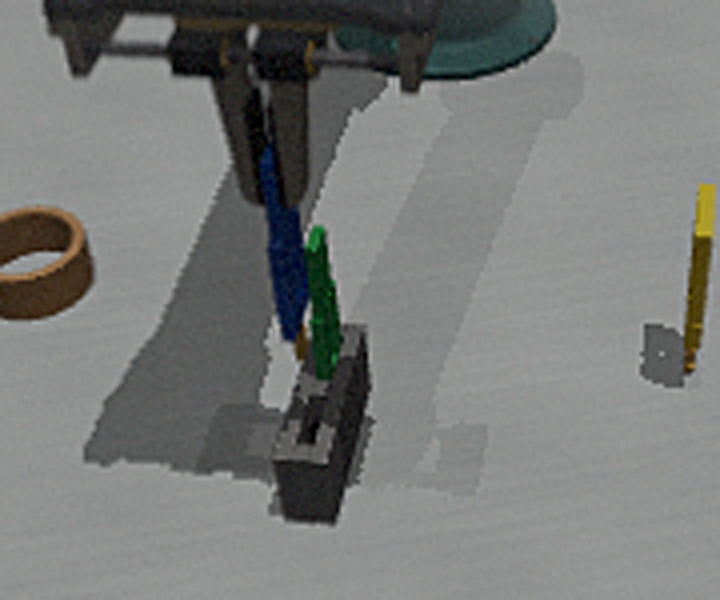

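>>> step_arm:
  steps:
    - {"gripper": 0.0, "delta_pos": [4, 15, 20], "rotation": [0, 0, 0.087]}
    - {"gripper": 0.0, "delta_pos": [8, 33, 20], "rotation": [0, 0, 0.087]}
    - {"gripper": 0.0, "delta_pos": [8, 33, 15], "rotation": [0, 0, 0.087]}
    - {"gripper": 0.0, "delta_pos": [8, 33, 10], "rotation": [0, 0, 0.087]}
    - {"gripper": 0.0, "delta_pos": [8, 33, 5], "rotation": [0, 0, 0.087]}
    - {"gripper": 0.0, "delta_pos": [8, 33, 0], "rotation": [0, 0, 0.087]}
    - {"gripper": 0.0, "delta_pos": [8, 33, 0], "rotation": [0, 0, 0.087]}
    - {"gripper": 0.0, "delta_pos": [6, 25, 0], "rotation": [0, 0, 0.087]}
    - {"gripper": 0.0, "delta_pos": [3, 10, 0], "rotation": [0, 0, 0]}
    - {"gripper": 0.0, "delta_pos": [0, 0, 0], "rotation": [0, 0, 0]}

```text
clock: 9.7
eef_pos: [621.0, 70.3, 289.0]
orientation: [180.0, 1.4, -157.8]
contact_force: [-1.1, -0.1, -1.1]
grip_width: 7.7
```

```bash
python3 - <<'E'
from h import *
go([617,90,260],[180,0,-158.9],2)
o=manip.get_obs()
im=snap('wrist','w7'); np.save('o7.npy',np.r_[o['eef_pos'],o['orientation']])
snap('scene','s7')
for t in ('tag_first_mid','hook_seat_nominal','rack'):
    for d in manip.spot_point('wrist',t)[:3]: print(t,round(d['confidence'],2),np.round(d['xyz'],1))
for d in manip.spot_point('scene','water')[:1]: print(d['xyz'])
E
```

```text
t 9.7 at [621.   70.3 289. ] [ 179.99    1.37 -157.76] F [-1.1 -0.1 -1.1] d [ -4.   19.7 -29. ] r [-0.009   0.0222 -0.0199] /n [ -2.    9.9 -14.5] [-0.0045  0.0111 -0.01  ] w 7.7
tag_first_mid 0.73 [587.8 165.8 138. ]
tag_first_mid 0.64 [499.7  78.4 108. ]
tag_first_mid 0.56 [698.1 187.6 104.8]
hook_seat_nominal 0.63 [586.9 164.1 153.8]
rack 0.91 [5.564e+02 2.541e+02 2.000e-01]
[788.8, 65.5, 1.3]
```

View pics/w7.png

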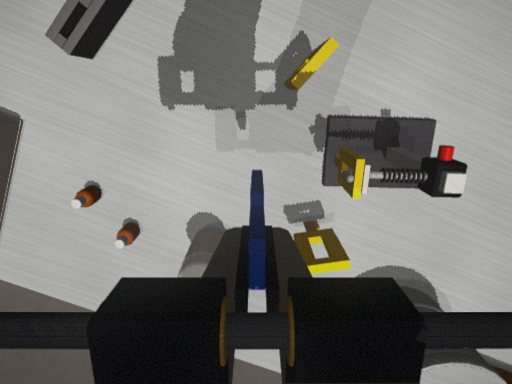

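View pics/s7.png

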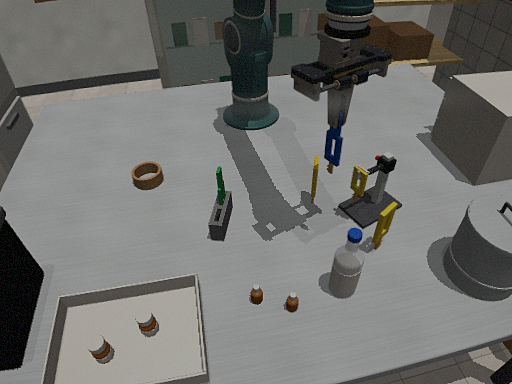

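```bash
python3 - <<'E'
import cv2
s=cv2.imread('pics/w7.png')[105:215,315:475]; cv2.imwrite('pics/w7c.png',cv2.resize(s,None,fx=5,fy=5,interpolation=cv2.INTER_CUBIC))
s=cv2.imread('pics/w7.png')[150:310,200:340]; cv2.imwrite('pics/w7d.png',cv2.resize(s,None,fx=3.7,fy=3.7,interpolation=cv2.INTER_CUBIC))
E
```

```text
(no output)
```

View pics/w7c.png

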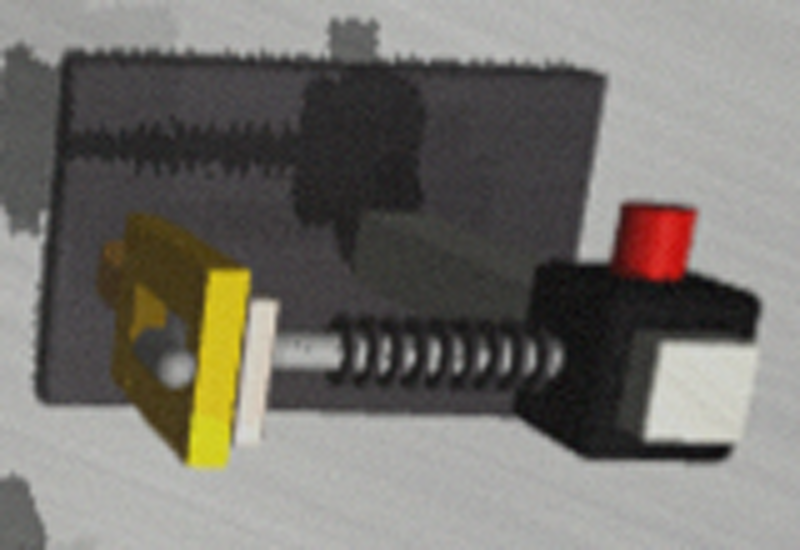

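View pics/w7d.png

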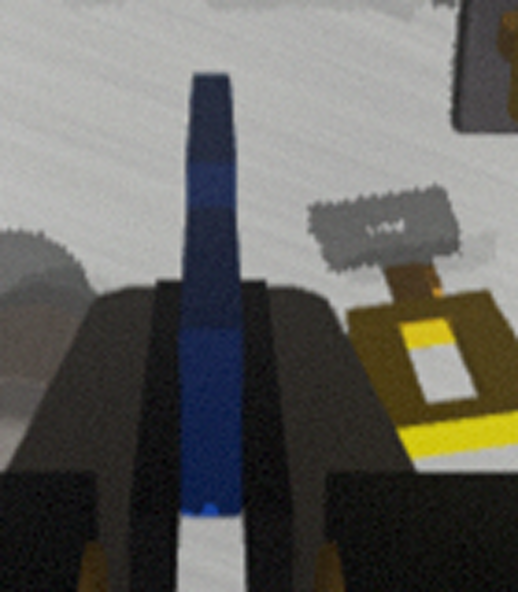

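```bash
cat > a.py <<'E'
from h import *
a=np.load('o7.npy'); o={'eef_pos':a[:3],'orientation':a[3:]}
c=lambda x,y:(x/5+315,y/5+105)
post=px2w([c(658,340),c(758,345),c(738,443),c(643,443)],[172]*4,'wrist',o)
print('post',post.round(1).tolist(),post.mean(0).round(1))
for a_,b in ((0,1),(3,2),(3,0),(2,1)):
    d=post[b]-post[a_];print(np.degrees(np.arctan2(d[1],d[0])).round(1),np.linalg.norm(d).round(1))
for z in (140,145,150):
    r=px2w([c(305,351),c(555,359)],[z]*2,'wrist',o); d=r[1]-r[0]; yaw=np.arctan2(d[1],d[0])
    n=np.array([-np.sin(yaw),np.cos(yaw)])
    tip=px2w([c(177,370)],[z+18],'wrist',o)[0]
    Y=np.radians(111); X=np.array([np.cos(Y),np.sin(Y)]);N=np.array([-X[1],X[0]]); O=np.array([557,250.5])
    print(z,np.degrees(yaw).round(1),r.round(1).tolist(),'tip',tip.round(1),'rackframe(rod1,rod2,tip)',[(round((p[:2]-O)@X,1),round((p[:2]-O)@N,1)) for p in (r[0],r[1],tip,post.mean(0))])
# base plate
B=px2w([c(65,55),c(605,72),c(45,400)],[8]*3,'wrist',o);d=B[1]-B[0];print(B.round(1),np.degrees(np.arctan2(d[1],d[0])),np.linalg.norm(d))
# yellow top edge: corners front-left (208,268)-(250,270), (188,465),(227,467)
for zt in (165,175): 
    q=px2w([c(208,268),c(250,270),c(188,465),c(227,467)],[zt]*4,'wrist',o); print(zt,q.round(1).tolist(),np.linalg.norm(q[0]-q[2]),[ (round((p[:2]-O)@X,1),round((p[:2]-O)@N,1)) for p in q])
# blue tag top
c=lambda x,y:(x/3.7+200,y/3.7+150)
zt=289.0+13.2*-1+75; 
q=px2w([c(180,330),c(243,330),c(180,515),c(243,515)],[zt]*4,'wrist',o);print('blue',zt,q.round(1).tolist(),np.linalg.norm(q[0]-q[2]),np.linalg.norm(q[0]-q[1]),q.mean(0))
E
python3 a.py
```

```text
post [[548.2, 236.8, 172.0], [541.8, 255.2, 172.0], [560.1, 262.2, 172.0], [567.2, 245.0, 172.0]] [554.3 249.8 172. ]
109.4 19.5
112.3 18.6
-156.8 20.6
-159.1 19.7
140 110.4 [[578.8, 188.7, 140.0], [560.3, 238.5, 140.0]] tip [590.4 159.1 158. ] rackframe(rod1,rod2,tip) [(np.float64(-65.5), np.float64(1.8)), (np.float64(-12.3), np.float64(1.2)), (np.float64(-97.3), np.float64(1.6)), (np.float64(0.3), np.float64(2.7))]
145 110.4 [[578.3, 186.6, 145.0], [560.1, 235.7, 145.0]] tip [589.7 157.3 163. ] rackframe(rod1,rod2,tip) [(np.float64(-67.3), np.float64(3.0)), (np.float64(-14.9), np.float64(2.4)), (np.float64(-98.7), np.float64(2.8)), (np.float64(0.3), np.float64(2.7))]
150 110.4 [[577.9, 184.5, 150.0], [559.9, 232.9, 150.0]] tip [589.1 155.5 168. ] rackframe(rod1,rod2,tip) [(np.float64(-69.1), np.float64(4.2)), (np.float64(-17.5), np.float64(3.6)), (np.float64(-100.2), np.float64(4.1)), (np.float64(0.3), np.float64(2.7))]
[[541.4 143.7   8. ]
 [488.7 284.4   8. ]
 [632.8 181.2   8. ]] 110.55711898557527 150.2004996812044
165 [[569.0, 153.0, 165.0], [566.2, 160.7, 165.0], [606.2, 167.5, 165.0], [603.6, 174.9, 165.0]] 39.925853762734974 [(np.float64(-95.3), np.float64(23.8)), (np.float64(-87.2), np.float64(23.6)), (np.float64(-95.1), np.float64(-16.2)), (np.float64(-87.3), np.float64(-16.4))]
175 [[568.3, 149.5, 175.0], [565.6, 157.0, 175.0], [604.3, 163.6, 175.0], [601.8, 170.8, 175.0]] 38.70193956999317 [(np.float64(-98.3), np.float64(25.6)), (np.float64(-90.4), np.float64(25.4)), (np.float64(-98.1), np.float64(-13.1)), (np.float64(-90.5), np.float64(-13.3))]
blue 350.8 [[607.1, 60.5, 350.8], [604.2, 67.6, 350.8], [630.8, 70.0, 350.8], [627.7, 77.4, 350.8]] 25.480983241853945 7.599197424702584 [617.45745423  68.87676627 350.8       ]
```

```bash
python3 - <<'E'
from h import *
a=np.load('o7.npy')
R=Rn.from_euler('xyz',a[3:],degrees=True).as_matrix()
print(R.T@(np.array([617.46,68.88,350.8])-a[:3]), R.T@(np.array([607.1-630.8,60.5-70,0])))
# target
Y=np.radians(110.5);X=np.array([np.cos(Y),np.sin(Y)]);tip=np.array([589.7,157.3])
# tool x dir at yaw -159.5
tx=np.array([np.cos(np.radians(-159.5)),np.sin(np.radians(-159.5))])
seat=tip+8*X
for dd in (0,30,40): print(dd,(seat-dd*X-2.2*tx).round(1))
go([*(seat-40*X-2.2*tx),220],[180,0,-159.5],3)
E
```

```text
[ 2.30615468e+00  3.95479005e-02 -6.18810253e+01] [25.52516577  0.17822351 -0.61167714]
0 [589.  165.6]
30 [599.5 137.5]
40 [603.  128.1]
t 10.0 at [620.9  66.7 289.5] [-179.96    1.4  -158.01] F [-1.  -0.2 -2. ] d [-17.9  61.4 -69.5] r [-0.0083  0.023  -0.026 ] /n [ -6.   20.5 -23.2] [-0.0028  0.0077 -0.0087] w 7.8
```

>>> step_arm:
  steps:
    - {"gripper": 0.0, "delta_pos": [-6, 20, -20], "rotation": [-0.003, 0.008, -0.009]}
    - {"gripper": 0.0, "delta_pos": [-6, 20, -30], "rotation": [-0.003, 0.008, -0.009]}
    - {"gripper": 0.0, "delta_pos": [-6, 15, -30], "rotation": [-0.003, 0.008, -0.009]}
    - {"gripper": 0.0, "delta_pos": [0, 0, -20], "rotation": [0, 0, 0]}
    - {"gripper": 0.0, "delta_pos": [0, 0, 0], "rotation": [0, 0, 0]}
    - {"gripper": 0.0, "delta_pos": [0, 0, 0], "rotation": [0, 0, 0]}

```text
clock: 10.6
eef_pos: [603.7, 116.0, 189.6]
orientation: [-179.8, 0.2, -160.4]
contact_force: [-0.4, -0.4, 1.1]
grip_width: 7.7
```

```bash
python3 - <<'E'
from h import *
go([603,128.1,175],[180,0,-159.5],1)
E
```

```text
t 10.6 at [603.7 116.  189.6] [-1.7981e+02  1.7000e-01 -1.6037e+02] F [-0.4 -0.4  1.1] d [ -0.7  12.1 -14.6] r [0.0021 0.004  0.0152] /n [ -0.7  12.1 -14.6] [0.0021 0.004  0.0152] w 7.7
```

>>> step_arm:
  steps:
    - {"gripper": 0.0, "delta_pos": [-0.7, 8, -10], "rotation": [0.002, 0.004, 0.015]}
    - {"gripper": 0.0, "delta_pos": [0, 2, -3], "rotation": [0, 0, 0]}
    - {"gripper": 0.0, "delta_pos": [0, 0, 0], "rotation": [0, 0, 0]}
    - {"gripper": 0.0, "delta_pos": [0, 0, 0], "rotation": [0, 0, 0]}

```text
clock: 11.0
eef_pos: [605.4, 125.4, 179.3]
orientation: [-180.0, 0.3, -159.6]
contact_force: [0.4, -0.3, -0.6]
grip_width: 8.0
```

```bash
python3 - <<'E'
from h import *
go([603,128.1,175],[180,0,-159.5],1)
o=manip.get_obs(); np.save('o8.npy',np.r_[o['eef_pos'],o['orientation']])
im=snap('wrist','w8'); snap('scene','s8')
go([603,128.1,175],[180,0,-159.5],1)
s=cv2.imread('pics/w8.png')[130:280,210:410]; cv2.imwrite('pics/w8c.png',cv2.resize(s,None,fx=4,fy=4,interpolation=cv2.INTER_CUBIC))
s=cv2.imread('pics/s8.png')[100:220,300:430]; cv2.imwrite('pics/s8c.png',cv2.resize(s,None,fx=5,fy=5,interpolation=cv2.INTER_CUBIC))
E
```

```text
t 11.0 at [605.4 125.4 179.3] [-179.97    0.32 -159.61] F [ 0.4 -0.3 -0.6] d [-2.4  2.7 -4.3] r [-0.0015  0.0054  0.0019] /n [-2.4  2.7 -4.3] [-0.0015  0.0054  0.0019] w 8.0
t 11.1 at [605.5 125.2 179.4] [-179.97    0.33 -159.62] F [-0.2  0.5 -1.3] d [-2.5  2.9 -4.4] r [-0.0015  0.0055  0.0021] /n [-2.5  2.9 -4.4] [-0.0015  0.0055  0.0021] w 7.3
```

View pics/w8c.png

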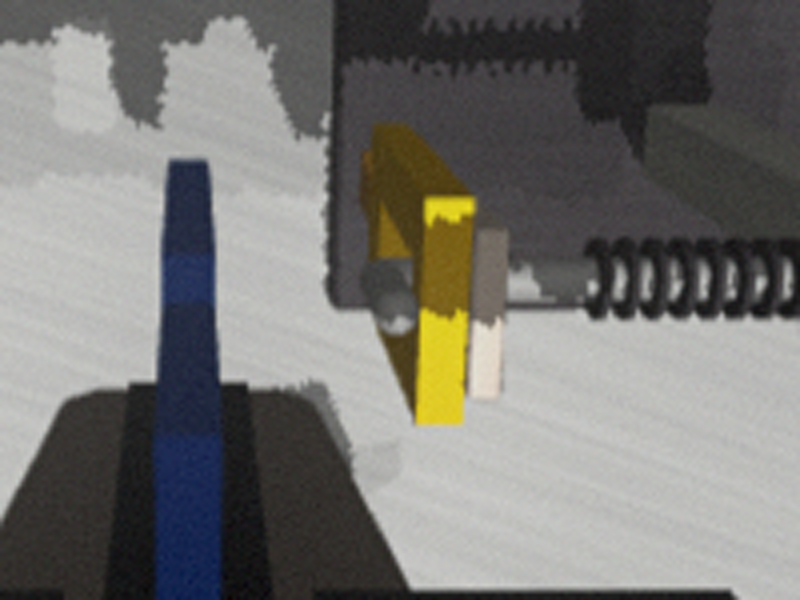

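View pics/s8c.png

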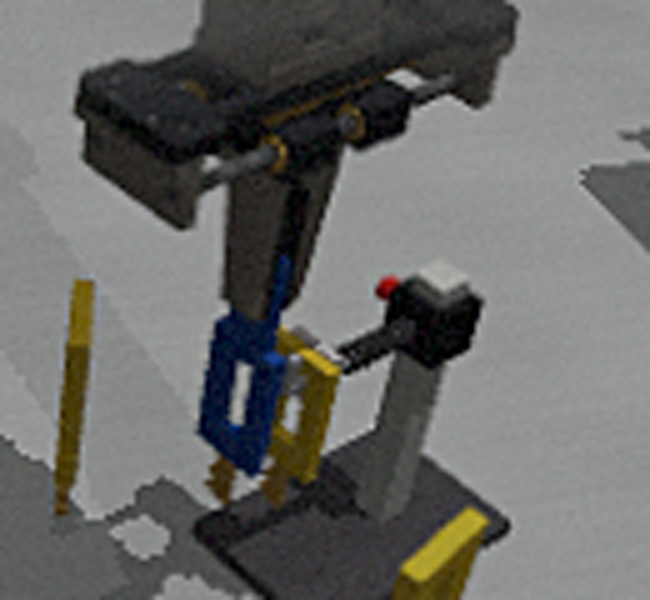

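```bash
python3 - <<'E'
from h import *
a=np.load('o8.npy'); o={'eef_pos':a[:3],'orientation':a[3:]}
c=lambda x,y:(x/4+210,y/4+130)
R=Rn.from_euler('xyz',a[3:],degrees=True).as_matrix()
f=lambda P:(R.T@(P-a[:3]).T).T.round(1)
for z in (140,145,150):
    r=px2w([c(545,280),c(790,281),c(397,308)],[z,z,z+18],'wrist',o); print(z,f(r).tolist(),r.round(1).tolist())
for z in (162,165,168,172):
    q=px2w([c(425,197),c(475,199),c(415,424),c(463,424)],[z]*4,'wrist',o); print(z,f(q).tolist(),np.linalg.norm(q[0]-q[2]),np.linalg.norm(q[1]-q[3]))
# follower white plate: 30 wide, top rod+22: (480,228)-(508,228),(470,397),(500,397)
for z in (162,167,172):
    q=px2w([c(478,229),c(508,229),c(470,397),c(500,398)],[z]*4,'wrist',o); print('fol',z,f(q).tolist(),np.linalg.norm(q[0]-q[2]),np.linalg.norm(q[1]-q[3]))
E
```

```text
140 [[3.1, 66.1, 39.3], [3.0, 111.6, 39.3], [3.4, 36.0, 21.3]] [[579.7, 186.3, 140.0], [564.0, 229.0, 140.0], [589.8, 158.0, 158.0]]
145 [[4.6, 64.8, 34.3], [4.5, 109.3, 34.2], [5.0, 35.2, 16.3]] [[578.7, 184.5, 145.0], [563.4, 226.3, 145.0], [588.5, 156.6, 163.0]]
150 [[6.1, 63.4, 29.3], [5.9, 107.0, 29.2], [6.6, 34.4, 11.3]] [[577.8, 182.7, 150.0], [562.7, 223.7, 150.0], [587.3, 155.3, 168.0]]
162 [[24.0, 39.2, 17.2], [23.7, 47.5, 17.2], [-16.5, 39.4, 17.4], [-16.5, 47.7, 17.4]] 40.497294012463186 40.158960506144325
165 [[24.7, 38.7, 14.2], [24.4, 46.9, 14.2], [-15.2, 38.9, 14.4], [-15.2, 47.1, 14.4]] 39.947481238577225 39.61374112764778
168 [[25.4, 38.1, 11.2], [25.1, 46.2, 11.2], [-14.0, 38.3, 11.4], [-14.0, 46.4, 11.4]] 39.39766846469115 39.06852174915134
172 [[26.4, 37.4, 7.2], [26.1, 45.4, 7.2], [-12.3, 37.6, 7.4], [-12.3, 45.6, 7.4]] 38.66458476617638 38.341562577822714
fol 162 [[18.6, 48.3, 17.2], [18.6, 53.3, 17.2], [-11.4, 48.7, 17.4], [-11.6, 53.9, 17.4]] 29.99793213727707 30.186848188351668
fol 167 [[19.9, 47.2, 12.2], [19.9, 52.1, 12.2], [-9.5, 47.6, 12.4], [-9.6, 52.6, 12.4]] 29.3191523701578 29.503793713477133
fol 172 [[21.1, 46.1, 7.2], [21.1, 50.9, 7.2], [-7.5, 46.5, 7.3], [-7.7, 51.4, 7.3]] 28.640372603038646 28.82073923860248
```

>>> step_arm:
  steps:
    - {"gripper": 0.0, "delta_pos": [-1, -0.4, -5], "rotation": [-0.0015, 0.0055, 0]}
    - {"gripper": 0.0, "delta_pos": [0, 0, -2], "rotation": [0, 0, 0]}
    - {"gripper": 0.0, "delta_pos": [-1.8, 4.7, 0], "rotation": [0, 0, 0]}
    - {"gripper": 0.0, "delta_pos": [-1.8, 4.7, 0], "rotation": [0, 0, 0]}
    - {"gripper": 0.0, "delta_pos": [-1.8, 4.7, 0], "rotation": [0, 0, 0]}
    - {"gripper": 0.0, "delta_pos": [0, 0, 0], "rotation": [0, 0, 0]}
    - {"gripper": 0.0, "delta_pos": [0, 0, 0], "rotation": [0, 0, 0]}

```text
clock: 11.8
eef_pos: [598.5, 140.6, 172.3]
orientation: [180.0, 0.0, -159.6]
contact_force: [0.0, -0.6, 1.2]
grip_width: 7.6
```

```bash
cat >> h.py <<'E'
def rk(z=None):
    # coordinates of tag centre in rack-aligned frame, using tip axis & rod line measured: tip (589.8,158.0) for rod 140
    o=manip.get_obs(); Y=np.radians(110.4); X=np.array([np.cos(Y),np.sin(Y)]); N=np.array([-X[1],X[0]])
    R=Rn.from_euler('xyz',o['orientation'],degrees=True).as_matrix()
    p=o['eef_pos']+R@np.array([2.3,0,13.2])  # tag mid
    q=p[:2]-np.array([589.6,157.7]); F=o['contact_force']
    print('t',round(o['clock'],2),'tag rack x',round(-100+q@X,2),'y',round(q@N,2),'midz',round(p[2],2),'rpy',np.round(o['orientation'],2),'Fx',round(F[:2]@X,2),'Fy',round(F[:2]@N,2),'Fz',round(F[2],2),'M',np.round(o['wrist_torque'],2),'w',round(o['grip_width'],1),'eef',np.round(o['eef_pos'],1),'X',X.round(3))
E
python3 -c "
from h import *
rk()"
```

```text
t 11.8 tag rack x -119.17 y -0.09 midz 159.06 rpy [ 1.7999e+02  1.0000e-02 -1.5959e+02] Fx -0.57 Fy 0.17 Fz 1.15 M [-0.01 -0.06  0.01] w 7.6 eef [598.5 140.6 172.3] X [-0.349  0.937]
```

>>> step_arm:
  steps:
    - {"gripper": 0.0, "delta_pos": [-1, 2.8, 0], "rotation": [0, 0, 0]}
    - {"gripper": 0.0, "delta_pos": [-1, 2.8, 0], "rotation": [0, 0, 0]}
    - {"gripper": 0.0, "delta_pos": [-1, 2.8, 0], "rotation": [0, 0, 0]}
    - {"gripper": 0.0, "delta_pos": [-1, 2.8, 0], "rotation": [0, 0, 0]}
    - {"gripper": 0.0, "delta_pos": [0, 0, 0], "rotation": [0, 0, 0]}
    - {"gripper": 0.0, "delta_pos": [0, 0, 0], "rotation": [0, 0, 0]}

```text
clock: 12.4
eef_pos: [594.3, 152.7, 172.5]
orientation: [180.0, 0.0, -159.6]
contact_force: [-0.4, 0.2, 0.5]
grip_width: 8.1
```

```bash
python3 -c "
from h import *
rk()
snap('wrist','w9'); snap('scene','s9')
s=cv2.imread('pics/w9.png')[130:280,210:410]; cv2.imwrite('pics/w9c.png',cv2.resize(s,None,fx=4,fy=4,interpolation=cv2.INTER_CUBIC))
s=cv2.imread('pics/s9.png')[130:220,330:430]; cv2.imwrite('pics/s9c.png',cv2.resize(s,None,fx=6,fy=6,interpolation=cv2.INTER_CUBIC))
"
```

```text
t 12.4 tag rack x -106.29 y -0.39 midz 159.25 rpy [ 1.800e+02  3.000e-02 -1.596e+02] Fx 0.36 Fy 0.26 Fz 0.54 M [0.01 0.04 0.01] w 8.1 eef [594.3 152.7 172.5] X [-0.349  0.937]
```

View pics/w9c.png

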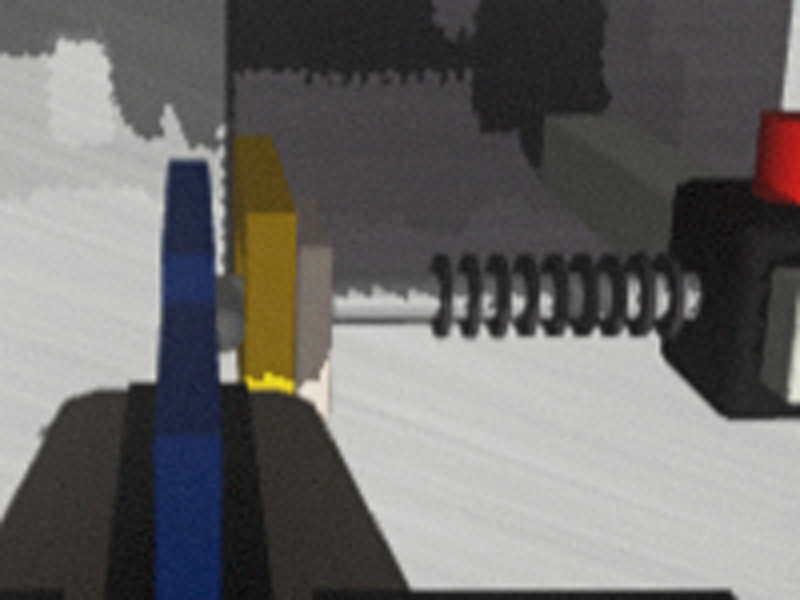

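View pics/s9c.png

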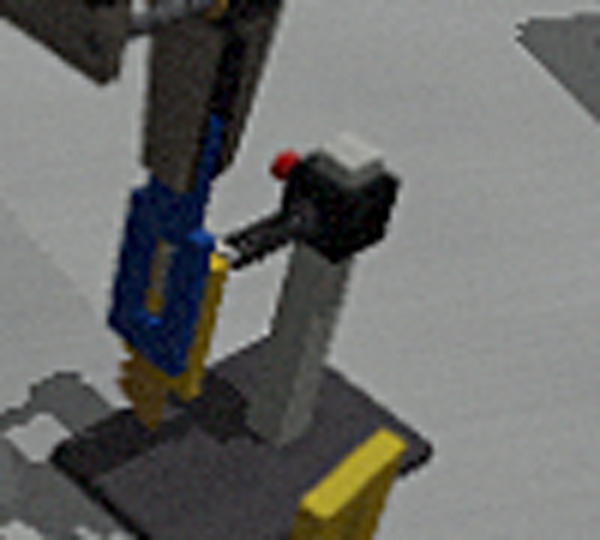

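>>> step_arm:
  steps:
    - {"gripper": 0.0, "delta_pos": [-1.2, 2.3, 0], "rotation": [0, 0, 0]}
    - {"gripper": 0.0, "delta_pos": [-1, 2.4, 0], "rotation": [0, 0, 0]}
    - {"gripper": 0.0, "delta_pos": [-0.7, 1.9, 0], "rotation": [0, 0, 0]}
    - {"gripper": 0.0, "delta_pos": [0, 0, 0], "rotation": [0, 0, 0]}

```text
clock: 12.9
eef_pos: [591.8, 157.9, 172.5]
orientation: [-179.9, 0.0, -159.7]
contact_force: [0.9, -1.8, -1.0]
grip_width: 7.6
```

```bash
python3 -c "
from h import *
rk()"
```

```text
t 12.9 tag rack x -100.56 y 0.18 midz 159.31 rpy [-1.7988e+02  3.0000e-02 -1.5966e+02] Fx -1.99 Fy -0.17 Fz -0.99 M [-0.52 -0.13 -0.01] w 7.6 eef [591.8 157.9 172.5] X [-0.349  0.937]
```

>>> step_arm:
  steps:
    - {"gripper": 0.0, "delta_pos": [-0.9, 2.3, 0], "rotation": [0, 0, 0]}
    - {"gripper": 0.0, "delta_pos": [-0.9, 2.3, 0], "rotation": [0, 0, 0]}
    - {"gripper": 0.0, "delta_pos": [-0.9, 2.3, 0], "rotation": [0, 0, 0]}
    - {"gripper": 0.0, "delta_pos": [-0.9, 2.3, 0], "rotation": [0, 0, 0]}
    - {"gripper": 0.0, "delta_pos": [0, 0, 0], "rotation": [0, 0, 0]}

```text
clock: 13.4
eef_pos: [589.1, 164.9, 172.6]
orientation: [-179.7, 0.1, -159.8]
contact_force: [1.4, -2.4, -0.6]
grip_width: 8.0
```

```bash
python3 -c "
from h import *
rk()
snap('wrist','w10'); snap('scene','s10')
s=cv2.imread('pics/w10.png')[130:280,210:410]; cv2.imwrite('pics/w10c.png',cv2.resize(s,None,fx=4,fy=4,interpolation=cv2.INTER_CUBIC))
s=cv2.imread('pics/s10.png')[130:220,330:430]; cv2.imwrite('pics/s10c.png',cv2.resize(s,None,fx=6,fy=6,interpolation=cv2.INTER_CUBIC))
"
```

```text
t 13.4 tag rack x -93.14 y 0.29 midz 159.41 rpy [-1.7966e+02  6.0000e-02 -1.5976e+02] Fx -2.72 Fy -0.52 Fz -0.56 M [-0.77 -0.36  0.13] w 8.0 eef [589.1 164.9 172.6] X [-0.349  0.937]
```

View pics/w10c.png

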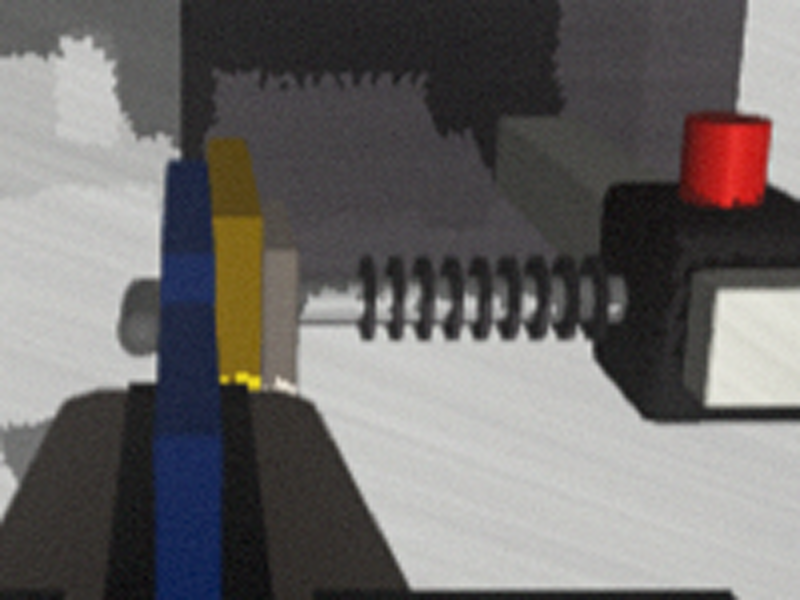

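View pics/s10c.png

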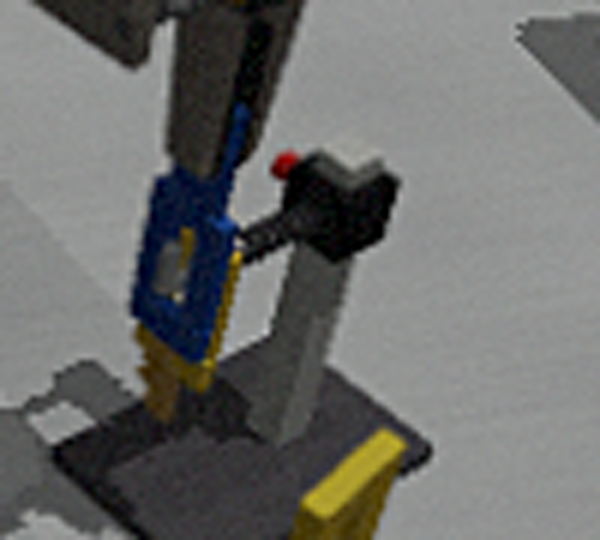

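```bash
python3 -c "
from h import *
go([589.1-.9,164.9+2.6,172.6],[180,0,-159.6])"
```

```text
t 13.5 at [589.2 164.6 172.6] [-1.7966e+02  6.0000e-02 -1.5979e+02] F [ 1.2 -2.6 -0.6] d [-1.   2.9 -0. ] r [0.0052 0.0031 0.0033] /n [-1.   2.9 -0. ] [0.0052 0.0031 0.0033] w 8.0
```

>>> step_arm:
  steps:
    - {"gripper": 0.0, "delta_pos": [-0.6, 2.2, 0], "rotation": [0.005, 0.003, 0.003]}
    - {"gripper": 0.0, "delta_pos": [-0.6, 1.8, 0], "rotation": [0.001, 0, 0]}
    - {"gripper": 0.0, "delta_pos": [0, 0, 0], "rotation": [0, 0, 0]}

```text
clock: 13.8
eef_pos: [588.0, 167.8, 172.6]
orientation: [180.0, -0.0, -159.6]
contact_force: [1.2, -3.6, -0.7]
grip_width: 7.7
```

```bash
python3 -c "
from h import *
rk()"
```

```text
t 13.8 tag rack x -89.94 y 0.24 midz 159.36 rpy [ 1.7999e+02 -1.0000e-02 -1.5964e+02] Fx -3.78 Fy 0.07 Fz -0.73 M [-0.91 -0.31  0.07] w 7.7 eef [588.  167.8 172.6] X [-0.349  0.937]
```

>>> step_arm:
  steps:
    - {"gripper": 0.0, "delta_pos": [0, 0, -3], "rotation": [0, 0, 0]}
    - {"gripper": 0.0, "delta_pos": [0, 0, -3], "rotation": [0, 0, 0]}
    - {"gripper": 0.0, "delta_pos": [0, 0, -3], "rotation": [0, 0, 0]}
    - {"gripper": 0.0, "delta_pos": [0, 0, 0], "rotation": [0, 0, 0]}

```text
clock: 14.2
eef_pos: [588.7, 167.6, 163.6]
orientation: [-180.0, 0.1, -159.7]
contact_force: [1.6, -2.8, 0.7]
grip_width: 7.8
```

```bash
python3 -c "
from h import *
rk()"
```

```text
t 14.2 tag rack x -90.38 y -0.36 midz 150.41 rpy [-1.8000e+02  8.0000e-02 -1.5967e+02] Fx -3.17 Fy -0.5 Fz 0.71 M [-0.89 -0.28  0.08] w 7.8 eef [588.7 167.6 163.6] X [-0.349  0.937]
```

>>> step_arm:
  steps:
    - {"gripper": 0.0, "delta_pos": [-0.5, 0.2, -3], "rotation": [0, 0, 0]}
    - {"gripper": 0.0, "delta_pos": [-0.1, 0.2, -3], "rotation": [0, 0, 0]}
    - {"gripper": 0.0, "delta_pos": [-0.1, 0.2, -2], "rotation": [0, 0, 0]}
    - {"gripper": 0.0, "delta_pos": [0, 0, 0], "rotation": [0, 0, 0]}

```text
clock: 14.6
eef_pos: [588.8, 167.6, 155.5]
orientation: [-179.9, 0.2, -159.7]
contact_force: [1.0, -2.5, 1.3]
grip_width: 7.5
```

```bash
python3 -c "
from h import *
rk()
snap('wrist','w11'); snap('scene','s11')
s=cv2.imread('pics/w11.png')[130:280,210:410]; cv2.imwrite('pics/w11c.png',cv2.resize(s,None,fx=4,fy=4,interpolation=cv2.INTER_CUBIC))
s=cv2.imread('pics/s11.png')[130:220,330:430]; cv2.imwrite('pics/s11c.png',cv2.resize(s,None,fx=6,fy=6,interpolation=cv2.INTER_CUBIC))
"
```

```text
t 14.6 tag rack x -90.4 y -0.45 midz 142.26 rpy [-1.7995e+02  1.6000e-01 -1.5970e+02] Fx -2.7 Fy -0.07 Fz 1.33 M [-0.98 -0.31  0.01] w 7.5 eef [588.8 167.6 155.5] X [-0.349  0.937]
```

View pics/w11c.png

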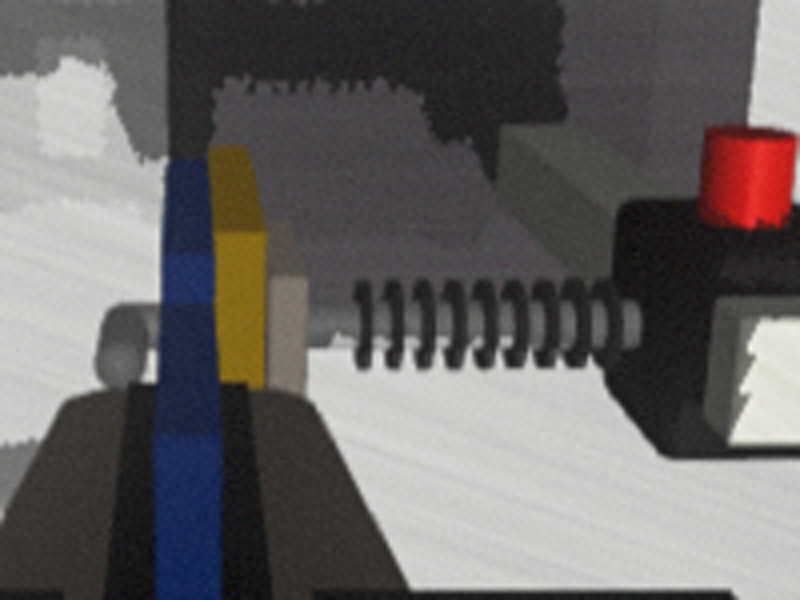

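View pics/s11c.png

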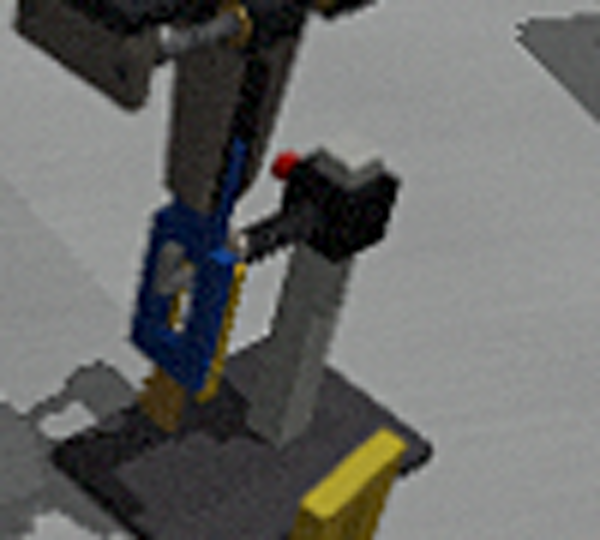

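>>> step_arm:
  steps:
    - {"gripper": 0.0, "delta_pos": [-0.4, -0.1, -1.2], "rotation": [-0.001, 0.003, 0.002]}
    - {"gripper": 0.0, "delta_pos": [0, 0.1, -1], "rotation": [0, 0, 0]}
    - {"gripper": 0.0, "delta_pos": [0, 0, 0], "rotation": [0, 0, 0]}

```text
clock: 15.0
eef_pos: [588.8, 167.6, 153.7]
orientation: [-179.9, 0.0, -159.6]
contact_force: [0.4, -3.9, 1.5]
grip_width: 7.8
```

```bash
python3 -c "
from h import *
rk()"
```

```text
t 15.0 tag rack x -90.41 y -0.37 midz 140.46 rpy [-1.7995e+02  1.0000e-02 -1.5958e+02] Fx -3.8 Fy 0.99 Fz 1.5 M [-0.98 -0.33  0.07] w 7.8 eef [588.8 167.6 153.7] X [-0.349  0.937]
```

>>> step_arm:
  steps:
    - {"gripper": 0.0, "delta_pos": [-0.2, 0, -1], "rotation": [0, 0, 0]}
    - {"gripper": 0.0, "delta_pos": [-0.1, 0, -1], "rotation": [0, 0, 0]}
    - {"gripper": 0.0, "delta_pos": [0, 0, -1], "rotation": [0, 0, 0]}

```text
clock: 15.3
eef_pos: [588.7, 167.6, 150.7]
orientation: [-179.9, 0.0, -159.6]
contact_force: [1.2, -4.6, 1.8]
grip_width: 8.0
```

```bash
python3 -c "
from h import *
rk()"
```

```text
t 15.3 tag rack x -90.39 y -0.29 midz 137.54 rpy [-1.7995e+02  5.0000e-02 -1.5959e+02] Fx -4.7 Fy 0.44 Fz 1.76 M [-1.   -0.35  0.04] w 8.0 eef [588.7 167.6 150.7] X [-0.349  0.937]
```

>>> step_arm:
  steps:
    - {"gripper": 0.0, "delta_pos": [-0.1, 0, -0.8], "rotation": [0, 0, 0]}
    - {"gripper": 0.0, "delta_pos": [-0.1, 0, -0.8], "rotation": [0, 0, 0]}

```text
clock: 15.5
eef_pos: [588.5, 167.6, 149.0]
orientation: [-179.9, 0.1, -159.6]
contact_force: [2.3, -5.5, 1.6]
grip_width: 7.7
```

```bash
python3 -c "
from h import *
rk()"
```

```text
t 15.5 tag rack x -90.38 y -0.17 midz 135.83 rpy [-1.7994e+02  6.0000e-02 -1.5959e+02] Fx -5.97 Fy -0.22 Fz 1.61 M [-1.07 -0.37  0.06] w 7.7 eef [588.5 167.6 149. ] X [-0.349  0.937]
```

>>> step_arm:
  steps:
    - {"gripper": 0.0, "delta_pos": [0, 0, -0.8], "rotation": [0, 0, 0]}
    - {"gripper": 0.0, "delta_pos": [0, 0, -0.8], "rotation": [0, 0, 0]}

```text
clock: 15.7
eef_pos: [588.5, 167.5, 147.3]
orientation: [-179.9, 0.1, -159.6]
contact_force: [0.4, -4.3, 2.3]
grip_width: 7.8
```

```bash
python3 -c "
from h import *
rk()"
```

```text
t 15.7 tag rack x -90.42 y -0.15 midz 134.08 rpy [-1.7994e+02  6.0000e-02 -1.5959e+02] Fx -4.19 Fy 1.12 Fz 2.28 M [-1.06 -0.38  0.01] w 7.8 eef [588.5 167.5 147.3] X [-0.349  0.937]
```

>>> step_arm:
  steps:
    - {"gripper": 0.0, "delta_pos": [0, 0, -0.8], "rotation": [0, 0, 0]}
    - {"gripper": 0.0, "delta_pos": [0, 0, -0.8], "rotation": [0, 0, 0]}

```text
clock: 15.9
eef_pos: [588.5, 167.5, 145.5]
orientation: [-179.9, 0.1, -159.6]
contact_force: [1.1, -4.7, 2.6]
grip_width: 7.9
```

```bash
python3 -c "
from h import *
rk()"
```

```text
t 15.9 tag rack x -90.45 y -0.11 midz 132.31 rpy [-1.7994e+02  5.0000e-02 -1.5959e+02] Fx -4.8 Fy 0.6 Fz 2.61 M [-1.12 -0.37  0.02] w 7.9 eef [588.5 167.5 145.5] X [-0.349  0.937]
```

>>> step_arm:
  steps:
    - {"gripper": 0.0, "delta_pos": [0, 0, -0.7], "rotation": [0, 0, 0]}

```text
clock: 16.0
eef_pos: [588.6, 167.5, 145.0]
orientation: [-179.9, 0.1, -159.6]
contact_force: [0.6, -4.3, 4.3]
grip_width: 7.6
```

```bash
python3 -c "
from h import *
rk()"
```

```text
t 16.0 tag rack x -90.46 y -0.2 midz 131.75 rpy [-1.7994e+02  6.0000e-02 -1.5960e+02] Fx -4.28 Fy 0.9 Fz 4.26 M [-1.09 -0.23  0.08] w 7.6 eef [588.6 167.5 145. ] X [-0.349  0.937]
```

>>> step_arm:
  steps:
    - {"gripper": 0.0, "delta_pos": [0, 0, -0.7], "rotation": [0, 0, 0]}

```text
clock: 16.1
eef_pos: [588.7, 167.6, 144.6]
orientation: [-180.0, 0.1, -159.6]
contact_force: [0.2, -4.9, 6.4]
grip_width: 7.9
```

```bash
python3 -c "
from h import *
rk()"
```

```text
t 16.1 tag rack x -90.43 y -0.35 midz 131.41 rpy [-1.7995e+02  8.0000e-02 -1.5960e+02] Fx -4.64 Fy 1.53 Fz 6.45 M [-1.14 -0.06  0.04] w 7.9 eef [588.7 167.6 144.6] X [-0.349  0.937]
```

>>> step_arm:
  steps:
    - {"gripper": 0.0, "delta_pos": [0.1, -0.9, 0], "rotation": [0, 0, 0]}
    - {"gripper": 0.0, "delta_pos": [0.1, -0.7, -0.1], "rotation": [0, 0, 0]}

```text
clock: 16.3
eef_pos: [588.6, 167.4, 145.0]
orientation: [179.9, 0.1, -159.6]
contact_force: [0.6, -3.1, 4.3]
grip_width: 7.6
```

```bash
python3 -c "
from h import *
rk()"
```

```text
t 16.3 tag rack x -90.51 y -0.21 midz 131.84 rpy [ 1.7993e+02  1.1000e-01 -1.5956e+02] Fx -3.09 Fy 0.46 Fz 4.32 M [-0.66 -0.11  0.07] w 7.6 eef [588.6 167.4 145. ] X [-0.349  0.937]
```

>>> step_arm:
  steps:
    - {"gripper": 0.0, "delta_pos": [0.5, -1.5, 0], "rotation": [0, 0, 0]}
    - {"gripper": 0.0, "delta_pos": [0.2, -0.8, 0], "rotation": [0, 0, 0]}

```text
clock: 16.5
eef_pos: [588.8, 167.1, 145.2]
orientation: [179.8, 0.1, -159.5]
contact_force: [-0.1, -2.6, 3.4]
grip_width: 7.4
```

```bash
python3 -c "
from h import *
rk()
snap('wrist','w12')
s=cv2.imread('pics/w12.png')[130:280,210:410]; cv2.imwrite('pics/w12c.png',cv2.resize(s,None,fx=4,fy=4,interpolation=cv2.INTER_CUBIC))
"
```

```text
t 16.5 tag rack x -90.84 y -0.22 midz 131.96 rpy [ 1.7979e+02  1.2000e-01 -1.5949e+02] Fx -2.44 Fy 0.97 Fz 3.4 M [-0.42 -0.1   0.02] w 7.4 eef [588.8 167.1 145.2] X [-0.349  0.937]
```

View pics/w12c.png

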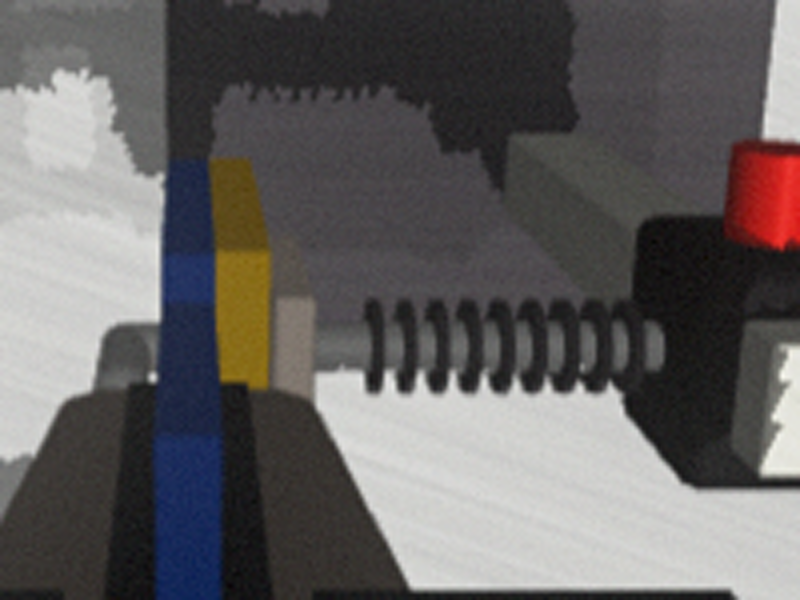

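>>> step_arm:
  steps:
    - {"gripper": 0.0, "delta_pos": [0.2, -1, 0], "rotation": [-0.0035, -0.001, -0.001]}
    - {"gripper": 0.0, "delta_pos": [0.2, -0.8, -0.2], "rotation": [0, 0, 0]}

```text
clock: 16.75
eef_pos: [589.0, 166.5, 145.0]
orientation: [179.9, 0.1, -159.5]
contact_force: [0.0, -0.4, 3.8]
grip_width: 7.8
```

```bash
python3 -c "
from h import *
rk()"
```

```text
t 16.75 tag rack x -91.48 y -0.2 midz 131.77 rpy [ 1.7993e+02  1.2000e-01 -1.5951e+02] Fx -0.42 Fy 0.15 Fz 3.83 M [-0.11  0.05 -0.01] w 7.8 eef [589.  166.5 145. ] X [-0.349  0.937]
```

>>> step_arm:
  steps:
    - {"gripper": 0.0, "delta_pos": [0, 0, -0.5], "rotation": [0, 0, 0]}
    - {"gripper": 0.0, "delta_pos": [0, 0, -0.5], "rotation": [0, 0, 0]}

```text
clock: 16.95
eef_pos: [589.1, 166.6, 144.4]
orientation: [179.9, 0.1, -159.5]
contact_force: [-0.6, -1.2, 6.7]
grip_width: 8.0
```

```bash
python3 -c "
from h import *
rk()"
```

```text
t 16.95 tag rack x -91.53 y -0.38 midz 131.18 rpy [ 1.7994e+02  1.4000e-01 -1.5950e+02] Fx -0.87 Fy 0.97 Fz 6.69 M [-0.4   0.2   0.01] w 8.0 eef [589.1 166.6 144.4] X [-0.349  0.937]
```

>>> step_arm:
  steps:
    - {"gripper": 0.0, "delta_pos": [0, 0, 0], "rotation": [0, 0, 0]}
    - {"gripper": 0.0, "delta_pos": [0, 0, 0], "rotation": [0, 0, 0]}
    - {"gripper": 0.22, "delta_pos": [0, 0, 0], "rotation": [0, 0, 0]}
    - {"gripper": 0.22, "delta_pos": [0, 0, 0], "rotation": [0, 0, 0]}
    - {"gripper": 0.22, "delta_pos": [0, 0, 0], "rotation": [0, 0, 0]}

```text
clock: 17.45
eef_pos: [587.3, 167.6, 143.0]
orientation: [179.8, -0.0, -159.5]
contact_force: [-0.9, -0.2, 0.3]
grip_width: 19.9
```

```bash
python3 -c "
from h import *
rk()
snap('wrist','w13'); snap('scene','s13')
s=cv2.imread('pics/w13.png')[130:330,160:410]; cv2.imwrite('pics/w13c.png',cv2.resize(s,None,fx=3,fy=3,interpolation=cv2.INTER_CUBIC))
s=cv2.imread('pics/s13.png')[110:220,320:430]; cv2.imwrite('pics/s13c.png',cv2.resize(s,None,fx=5.4,fy=5.4,interpolation=cv2.INTER_CUBIC))
"
```

```text
t 17.45 tag rack x -89.86 y 1.0 midz 129.82 rpy [ 1.7983e+02 -4.0000e-02 -1.5947e+02] Fx 0.12 Fy 0.94 Fz 0.33 M [0.06 0.01 0.04] w 19.9 eef [587.3 167.6 143. ] X [-0.349  0.937]
```

View pics/w13c.png

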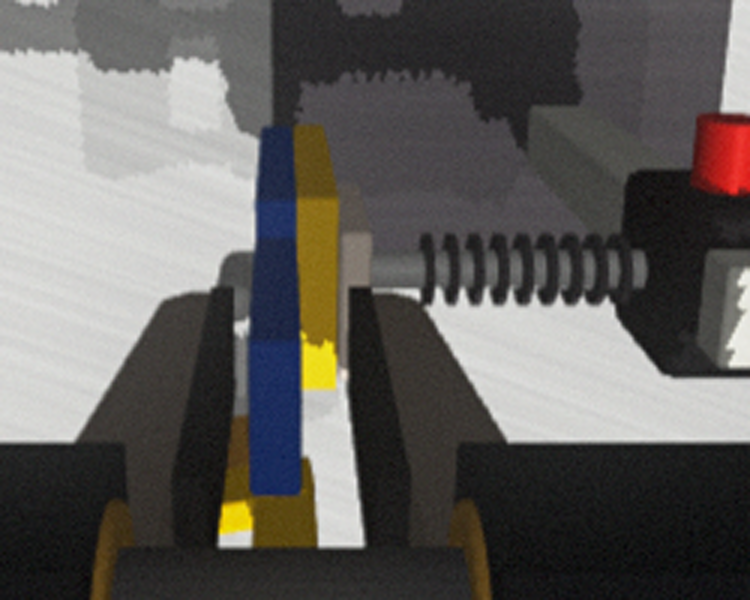

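View pics/s13c.png

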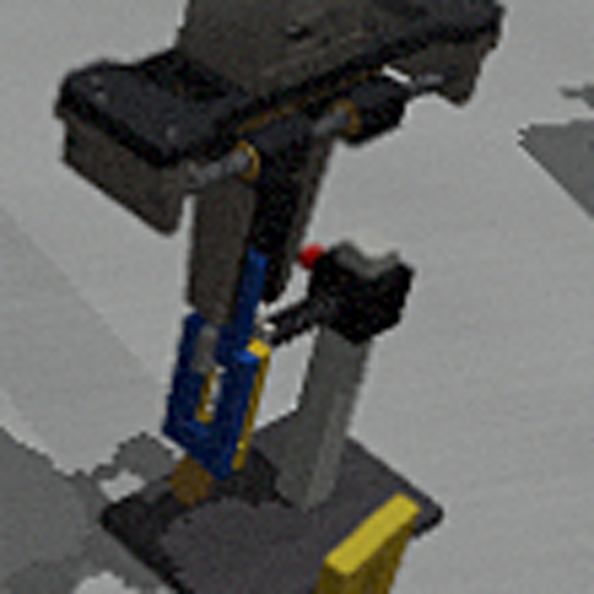

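>>> step_arm:
  steps:
    - {"gripper": 0.26, "delta_pos": [0.5, -1, 2], "rotation": [0, 0, 0]}
    - {"gripper": 0.26, "delta_pos": [0, 0, 5], "rotation": [0, 0, 0]}
    - {"gripper": 0.26, "delta_pos": [0, 0, 8], "rotation": [0, 0, 0]}
    - {"gripper": 0.26, "delta_pos": [0, 0, 10], "rotation": [0, 0, 0]}
    - {"gripper": 0.26, "delta_pos": [0, 0, 15], "rotation": [0, 0, 0]}
    - {"gripper": 0.26, "delta_pos": [0, 0, 20], "rotation": [0, 0, 0]}
    - {"gripper": 0.26, "delta_pos": [0, 0, 30], "rotation": [0, 0, 0]}
    - {"gripper": 0.26, "delta_pos": [0, 0, 30], "rotation": [0, 0, 0]}
    - {"gripper": 0.26, "delta_pos": [0, 0, 0], "rotation": [0, 0, 0]}
    - {"gripper": 0.26, "delta_pos": [0, 0, 0], "rotation": [0, 0, 0]}

```text
clock: 18.55
eef_pos: [587.8, 166.4, 273.7]
orientation: [179.8, 0.2, -159.5]
contact_force: [-1.4, 0.0, -0.4]
grip_width: 23.8
```

```bash
python3 -c "
from h import *
o=st(); np.save('o14.npy',np.r_[o['eef_pos'],o['orientation']])
snap('wrist','w14'); snap('scene','s14')
s=cv2.imread('pics/w14.png')[130:280,200:400]; cv2.imwrite('pics/w14c.png',cv2.resize(s,None,fx=4,fy=4,interpolation=cv2.INTER_CUBIC))
s=cv2.imread('pics/s14.png')[110:220,320:430]; cv2.imwrite('pics/s14c.png',cv2.resize(s,None,fx=5.4,fy=5.4,interpolation=cv2.INTER_CUBIC))
"
```

```text
{'clock': 18.55, 'eef_pos': [587.84, 166.42, 273.71], 'orientation': [179.81, 0.19, -159.49], 'contact_force': [-1.36, 0.02, -0.43], 'wrist_torque': [0.02, 0.08, -0.06], 'grip_width': 23.75, 'joints': [-31.22, 18.44, 15.99, 92.44, -5.55, 69.7, 96.42]}
```

View pics/w14c.png

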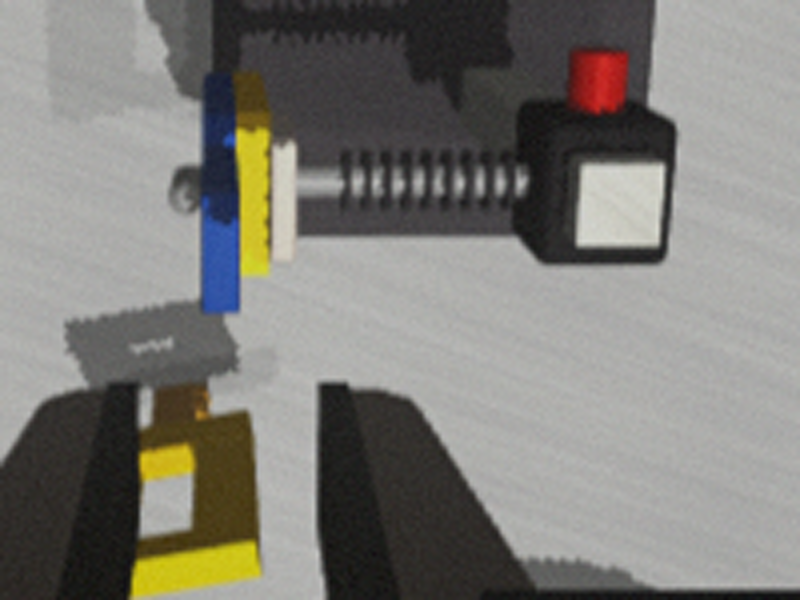

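View pics/s14c.png

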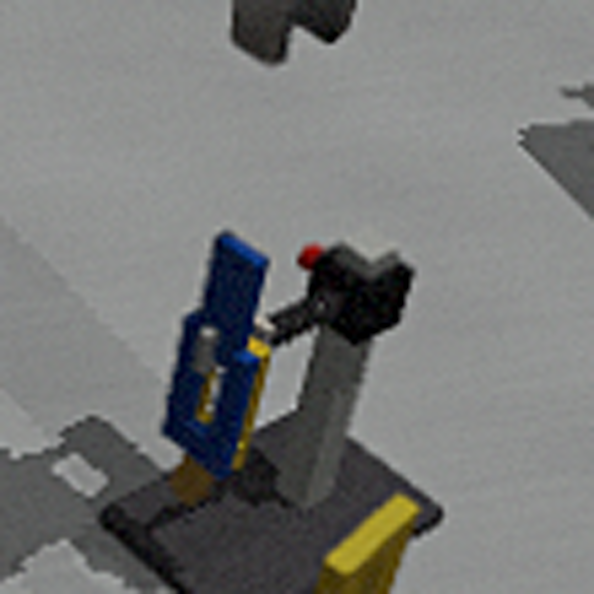

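```bash
python3 - <<'E'
from h import *
a=np.load('o14.npy'); o={'eef_pos':a[:3],'orientation':a[3:]}
c=lambda x,y:(x/4+200,y/4+130)
Y=np.radians(110.4); X=np.array([np.cos(Y),np.sin(Y)]); N=np.array([-X[1],X[0]])
def rf(uv,z):
    p=px2w([c(*q) for q in uv],[z]*len(uv),'wrist',o)[:,:2]-np.array([589.6,157.7]); return np.c_[-100+p@X,p@N].round(1).tolist()
print('blue top',rf([(202,312),(238,312),(203,170),(238,170)],207))
print('yel top',rf([(241,275),(268,275),(238,128),(270,128)],160),rf([(241,275),(268,275),(238,128),(270,128)],157))
print('fol',rf([(273,262),(294,262),(274,140),(295,140)],165)); print('tip',rf([(183,190)],161),'rod',rf([(320,181)],143))
# predicted px of blue top corners if seated, z 207
for zz in (207,215):
  P=[np.r_[np.array([589.6,157.7])+ (8+sx)*X+sy*N,zz] for sx in(-4,4) for sy in(-13,13)]
  print(zz,((w2px(P,'wrist',o)-[200,130])*4).round(0).tolist())
print(px2w([c(600,205)],172,'wrist',o))
E
```

```text
blue top [[-96.4, -13.6], [-88.9, -13.6], [-96.1, 16.5], [-89.1, 16.5]]
yel top [[-87.7, -19.5], [-81.1, -19.5], [-88.6, 16.5], [-81.0, 16.5]] [[-87.6, -20.4], [-81.0, -20.4], [-88.5, 15.9], [-80.9, 15.9]]
fol [[-80.2, -14.8], [-75.2, -14.8], [-80.3, 14.6], [-75.4, 14.6]]
tip [[-101.5, 1.7]] rod [[-67.8, -0.1]]
207 [[204.0, 309.0], [204.0, 187.0], [242.0, 309.0], [243.0, 187.0]]
215 [[203.0, 322.0], [203.0, 196.0], [243.0, 322.0], [244.0, 196.0]]
[[555.81643762 245.95778588 172.        ]]
```

```bash
python3 -c "
from h import *
print(manip.hand_in())
st()"
```

```text
the job is handed in; nothing more can be done
None
the job is handed in; nothing more can be done
```

The blue tag is hanging on the hook in front of the yellow tag, and I handed the job in at about 18.7 s of the 48 s allowed.

**What I did:**
- I lifted the blue tag straight out of the block, put its slot over the tip, and eased the yellow tag and spring plate back about 9.5 mm. Sideways force was mostly 3–5 N, with one reading of 6 N.
- I lowered the tag until I felt the rod. Force rose from about 2.6 N of friction to 6.4 N, at a tag mid height of about 132 mm, which puts the rod's axis at about 143 mm.
- I let the tag come forward against the tip and seated it with a push reading 6.7 N at the wrist, part of which was friction. That was the highest downward reading I took. I then let go and moved up clear.

**Last checks:** The final pictures show the tip in front of the blue tag, with the yellow tag and then the spring plate behind it, and the gripper well clear. The top edge of the blue tag was within about 1–2 mm of where it should be when seated.

**What failed or disagreed:**
- My first grasp closed on nothing. The fingertips sit about 34 mm higher than the reported tool point, so I measured the offset from the pictures and grasped again lower down.
- Camera estimates of the rod height (about 140–144 mm, with one at 148 mm) were a few mm apart, so I relied on touch for the final height.
- I did not take a last close look at the green tag, the bottle or the other loose items. I did not touch them, and an earlier view showed the green tag still in the block.

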